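# Make up the marble-run kit and the printing kit

## Task

Make up the two craft kits: the marble-run kit, with the red tape dispenser, the chrome spring clamp and the cobalt-blue jar of marbles, goes in the yellow tray, and the printing kit, with the white paint palette and the cherry-wood stamp, goes in the green tray. Put one thing in each compartment, in any order, flat on the tray floor and the same way up as it is now; set each thing down, don't drop it. Leave the amber jar and the glue bottle standing where they are.

Things in the scene. Friction and masses are not known exactly. Their poses are not given: they have to be found in the camera images.
- tape_dispenser: Red plastic desk tape dispenser, standing on its base, about 0.28 kg: 112 long (x) x 48 wide (y) x 60 high. Base slab 14 high; at x = +8 it carries a drum of radius 26 with its axis along y at height 34, whose flat red cheeks are 48 apart (y = +-24); pinch it across these cheeks, 30 to 50 above the underside. Steel cutter at the -x end, 41 high. Origin: centre of its underside; z up. Sizes in mm.
- spring_clamp: Chrome spring clamp with black-sleeved handles and black jaw pads, shut, lying flat on its side, about 0.14 kg: 104 long (x; jaws at -x, handles at +x), 24 high, 56 wide over the handles. Its middle (x = -17 to +17) has two flat parallel chrome cheeks 34 apart over the outside (y = +-17), the full 24 high: pinch it across these. Origin: centre of its underside; z up. Sizes in mm.
- cobalt_jar: Cobalt-blue glass jar of marbles with a steel screw-top lid (closed, stays on), upright, about 0.3 kg: 58 diameter up to height 56, shoulder, lid 52 diameter from height 64 to 82. Origin: centre of its underside; z up. Sizes in mm.
- palette: White ceramic paint palette, a slab with six round wells holding dry colour pans, face up, about 0.22 kg: 104 long (x) x 52 wide (y) x 22 thick; pinch it across the 52 width. Origin: centre of its underside; z up. Sizes in mm.
- stamp: Cherry-wood rubber stamp standing on its foot, about 0.09 kg, 80 high: block 56 (x) x 38 (y) x 18 high, with an upright round handle on its middle, straight and 24 in diameter from height 36 to 74, domed above. Origin: centre of its underside; z up. Sizes in mm.
- yellow_tray: Yellow plastic kit tray with a row of three equal compartments, fixed to the worktop; open-topped. Outside 134 (x) x 328 (y, the row) x 18 high; floor 4 thick, walls and dividers 4 thick and 18 high over the worktop. Each compartment is 126 (x) x 104 (y) inside; their centres lie at y = -108, 0 and +108 of the tray's frame, x = 0. A small finger lug sticks out 8 at each end. Origin: centre of the underside; z up. Sizes in mm.
- green_tray: Green plastic kit tray like the yellow one but with two compartments, fixed to the worktop. Outside 134 (x) x 220 (y) x 18 high; floor 4 thick, walls and divider 4 thick and 18 high; each compartment 126 (x) x 104 (y) inside, centres at y = -54 and +54, x = 0. Lugs stick out 8 at the ends. Origin: centre of the underside; z up. Sizes in mm.
- amber_jar: Amber-brown glass jar of beads, same shape and size as the cobalt one (58 diameter, 82 high). Not wanted in any kit; loose. Origin: centre of its underside; z up. Sizes in mm.
- glue_bottle: Pale grey glue bottle with a teal band and a black nozzle, 36 diameter, 108 high. Not wanted in any kit; loose. Origin: centre of its underside; z up. Sizes in mm.
Mind the look-alikes: they are no part of the job. Leave any turquoise look-alike of the palette alone.

How it is judged:
At the end, for the whole second after the job is handed in: The tape dispenser, spring clamp and cobalt jar rest in the yellow tray and the palette and stamp in the green tray, one to a compartment: origin between the compartment's walls, within 5 mm of the tray floor, tilted less than 0.1 rad, released and at rest (x of tape_dispenser in the frame of yellow_tray between -0.06 and 0.06 m and z of tape_dispenser in the frame of yellow_tray between 0 and 0.009 m and angle between each of tape_dispenser, spring_clamp, cobalt_jar, palette, stamp's own z axis and vertical below 0.1 rad and linear speed of each of tape_dispenser, spring_clamp, cobalt_jar, palette, stamp below 0.02 m/s and angular speed of each of tape_dispenser, spring_clamp, cobalt_jar, palette, stamp below 0.2 rad/s and x of spring_clamp in the frame of yellow_tray between -0.06 and 0.06 m and z of spring_clamp in the frame of yellow_tray between 0 and 0.009 m and x of cobalt_jar in the frame of yellow_tray between -0.06 and 0.06 m and z of cobalt_jar in the frame of yellow_tray between 0 and 0.009 m and x of palette in the frame of green_tray between -0.06 and 0.06 m and z of palette in the frame of green_tray between 0 and 0.009 m and x of stamp in the frame of green_tray between -0.06 and 0.06 m and z of stamp in the frame of green_tray between 0 and 0.009 m and ((y of tape_dispenser in the frame of yellow_tray between -0.162 and -0.054 m and y of spring_clamp in the frame of yellow_tray between -0.054 and 0.054 m and y of cobalt_jar in the frame of yellow_tray between 0.054 and 0.162 m) or (y of tape_dispenser in the frame of yellow_tray between -0.162 and -0.054 m and y of spring_clamp in the frame of yellow_tray between 0.054 and 0.162 m and y of cobalt_jar in the frame of yellow_tray between -0.054 and 0.054 m) or (y of tape_dispenser in the frame of yellow_tray between -0.054 and 0.054 m and y of spring_clamp in the frame of yellow_tray between -0.162 and -0.054 m and y of cobalt_jar in the frame of yellow_tray between 0.054 and 0.162 m) or (y of tape_dispenser in the frame of yellow_tray between -0.054 and 0.054 m and y of spring_clamp in the frame of yellow_tray between 0.054 and 0.162 m and y of cobalt_jar in the frame of yellow_tray between -0.162 and -0.054 m) or (y of tape_dispenser in the frame of yellow_tray between 0.054 and 0.162 m and y of spring_clamp in the frame of yellow_tray between -0.162 and -0.054 m and y of cobalt_jar in the frame of yellow_tray between -0.054 and 0.054 m) or (y of tape_dispenser in the frame of yellow_tray between 0.054 and 0.162 m and y of spring_clamp in the frame of yellow_tray between -0.054 and 0.054 m and y of cobalt_jar in the frame of yellow_tray between -0.162 and -0.054 m)) and ((y of palette in the frame of green_tray between -0.108 and 0 m and y of stamp in the frame of green_tray between 0 and 0.108 m) or (y of palette in the frame of green_tray between 0 and 0.108 m and y of stamp in the frame of green_tray between -0.108 and 0 m))); the robot touches nothing.
It fails at once if a thing of the kits is dropped or thrown (faster than 0.7 m/s out of the fingers) ((linear speed of tape_dispenser above 0.7 m/s and contact force between tape_dispenser and the fingers below 0.05 N) or (linear speed of spring_clamp above 0.7 m/s and contact force between spring_clamp and the fingers below 0.05 N) or (linear speed of cobalt_jar above 0.7 m/s and contact force between cobalt_jar and the fingers below 0.05 N) or (linear speed of palette above 0.7 m/s and contact force between palette and the fingers below 0.05 N) or (linear speed of stamp above 0.7 m/s and contact force between stamp and the fingers below 0.05 N)).
It fails at once if the amber jar is moved more than 20 mm (distance of amber_jar from where it was at the start of the episode above 0.02 m).
It fails at once if the glue bottle is moved more than 20 mm (distance of glue_bottle from where it was at the start of the episode above 0.02 m).
It also fails if it takes over 128 s, if anything falls off the work surface, if the arm or the gripper's body presses on something with over 40 N, if the wrist force passes 120 N, or if a joint passes its speed limit or range.

## Robot

A 6-joint arm with a two-finger parallel gripper is mounted at the origin on the work surface. World frame = base frame: x ahead of the robot, y to its left, z up, the work surface at z = 0. Lengths are in m, angles in rad, forces in N, time in s.
With the tool pointing down it reaches from about 0.3 to 0.85 m from the base axis. Payload 4.2 kg.
Tool frame: the origin (TCP) lies on the front face of the gripper's body, between the roots of the fingers; the fingertips stand 78 mm ahead of it and the grasp point (between the pads) lies 60 mm ahead of it; z points along the fingers, y is the direction in which the jaws open and shut (so a half turn about z gives the same grasp; the last joint's range is limited). The gripper opens to 91 mm and grips with 3 to 60 N. Pads are 32 mm wide; open, the fingers measure 118 mm over their backs; the gripper's body (76 mm by 178 mm) begins 60 mm behind the grasp point.
Start: joints at [-1.283, 0.32, 1.565, -0, 1.257, -0.02], TCP at [0.174, -0.548, 0.292] pointing down, gripper open.
Joint ranges: [-3.11, 3.11], [-0.84, 2.01], [0.21, 2.61], [-1.34, 4.49], [0.05, 2.63], [-2.56, 2.56]. Speed limits (rad/s): [2.57, 2.57, 3.14, 3.14, 3.14, 3.14].

## Interface

Orientations are given as a 3x3 rotation matrix whose columns are the frame's x, y, z axes.
In Python, from station import robot gives the robot as it stands. The module is installed in compiled form; this text tells all that it offers.
- The arm moves only by the tool send_rows, never from a script. Its argument "motion" is a list of rows, each an object of numbers: "rx", "ry", "rz": the turn, a rotation vector about the tool's x, y, z in rad; "tx", "ty", "tz": the shift along the tool's x, y, z in m; "hand": the closure in counts, from 0 (fully open) to 255 (shut). In form: [{"rx": .., "ry": .., "rz": .., "tx": .., "ty": .., "tz": .., "hand": ..}, ...]. A call has 1 to 10 rows; each row shifts and turns the commanded pose from where the row before left it, along the tool's axes as they then stand; what a row does not reach is not made up. A row lasts 1/10 s, in which the tool goes at most 50 mm and 8.59 degrees, less where a joint would pass 70% of its speed; a pose out of reach is approached as far as the arm can. A call with a gripper value outside its range is refused whole. The fingers move at their own pace and stop on an object; "newtons" is the grip in N (left out, the last holds). Time passes only in rows, so rows that do not move let the fingers close. It gives the time, the measured TCP pose, the force and the opening at its end, in the units of the state.
- robot.get_obs(): the state, without advancing time (a new reading comes with each control period).
- robot.capture(name): name is "scene" or "side" or "wrist"; returns a dict with "image" (384x512x3 uint8, blue, green, red), "intrinsics" (3x3 intrinsics, pixels), "R" (3x3) and "t" (3): a world point X has camera coordinates R X + t; the wrist camera has in their place "hand_eye" (4x4, takes a point from camera to tool coordinates, whose origin is the TCP and whose axes are the flange's). Camera axes: x right, y down, z forward; pixel columns grow to the right and rows downward; lengths in m; the calibration is good to about 2 mm. The wrist camera is an equidistant fisheye: a pixel r from the principal point sees the ray r / f radians off the axis. A picture is of the moment at which its call begins: read the wrist's pose just before it. There is no depth.
- robot.sign_off(): hands the job in, once; it reports no verdict.
The state is a dict: "t": time; "joints": joint angles; "qd": joint speeds; "joint_torque": joint torques, N m; "ee_pos": TCP position; "orientation": TCP orientation; "wrist_force": force on the tool from outside, world axes, zero at the start; "moment": the same for the moment, N m; "gripper_width": finger opening in m.
Only numpy, scipy, OpenCV 4.12 (cv2) and the standard library are available. Lean on these libraries where they do the work, as an engineer would, in place of code of your own. Each camera call takes 0.05 s, during which the arm holds its last target.

## Working session

There is one attempt and no reset: what is moved stays moved. The work goes in short steps, Python scripts to look and compute and a tool call to move; the robot and the scene stay as the last step left them, time stands still between calls to the robot, and variables do not carry over. Pictures are saved under pics/ and viewed, and the job is handed in when it is done.

Besides the shell and the picture viewer there is one more tool, called after "Request:" in YAML: its name, and indented under it one key for each argument. send_rows: Moves the arm, as the interface text tells. Its arguments: {"type":"object","properties":{"motion":{"type":"array"},"newtons":{"type":"number"}},"required":["motion"]}

```bash
mkdir -p pics; ls; python3 - <<'E'
from station import robot
import cv2,numpy as np
np.set_printoptions(precision=4,suppress=True)
o=robot.get_obs();print(o)
for n in("scene","side","wrist"):
    c=robot.capture(n);cv2.imwrite(f"pics/{n}0.png",c["image"])
    print(n,{k:v for k,v in c.items() if k!="image"})
    cv2.imwrite(f"pics/{n}0b.png",cv2.resize(c["image"],(800,600),interpolation=cv2.INTER_CUBIC))
E
```

```text
pics
{'t': 0.0, 'joints': array([-1.283 ,  0.3203,  1.5657,  0.    ,  1.2574, -0.02  ]), 'qd': array([-0.    , -0.0001, -0.0012, -0.0008,  0.001 , -0.0013]), 'joint_torque': array([  0.0021, -41.2459, -23.1972,   0.0731,   0.0455,  -0.0001]), 'ee_pos': array([ 0.1741, -0.5476,  0.2914]), 'orientation': array([[ 0.953 ,  0.303 , -0.0005],
       [ 0.303 , -0.953 ,  0.0017],
       [ 0.0001, -0.0018, -1.    ]]), 'wrist_force': array([ 0.2321, -0.4838, -0.6313]), 'moment': array([0.0259, 0.0261, 0.0086]), 'gripper_width': 0.09130681211007226}
scene {'intrinsics': array([[405.8427,   0.    , 259.9521],
       [  0.    , 405.8427, 188.0872],
       [  0.    ,   0.    ,   1.    ]]), 'R': array([[-0.7644,  0.6448,  0.0045],
       [ 0.4901,  0.5854, -0.6458],
       [-0.419 , -0.4914, -0.7635]]), 't': array([ 0.4003, -0.2299,  1.4784])}
side {'intrinsics': array([[377.3563,   0.    , 257.7095],
       [  0.    , 377.3563, 191.3107],
       [  0.    ,   0.    ,   1.    ]]), 'R': array([[-0.8917, -0.4525,  0.0043],
       [-0.3245,  0.6326, -0.7032],
       [ 0.3155, -0.6285, -0.711 ]]), 't': array([0.4928, 0.2134, 1.1445])}
wrist {'intrinsics': array([[297.3186,   0.    , 259.3245],
       [  0.    , 297.3186, 198.9776],
       [  0.    ,   0.    ,   1.    ]]), 'hand_eye': array([[-0.0002, -0.9551, -0.2964,  0.0829],
       [ 1.    , -0.0002, -0.0001,  0.0013],
       [ 0.    , -0.2964,  0.9551, -0.0918],
       [ 0.    ,  0.    ,  0.    ,  1.    ]])}
```

View pics/scene0b.png

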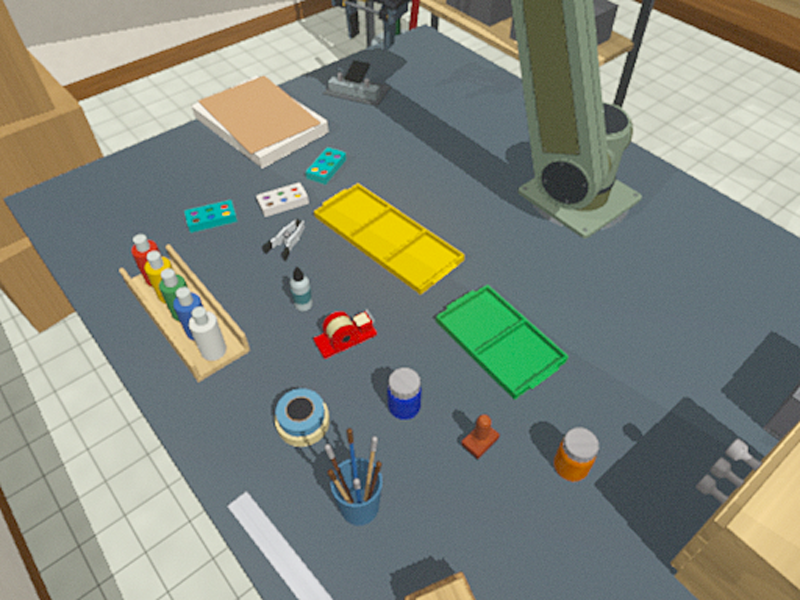

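View pics/side0b.png

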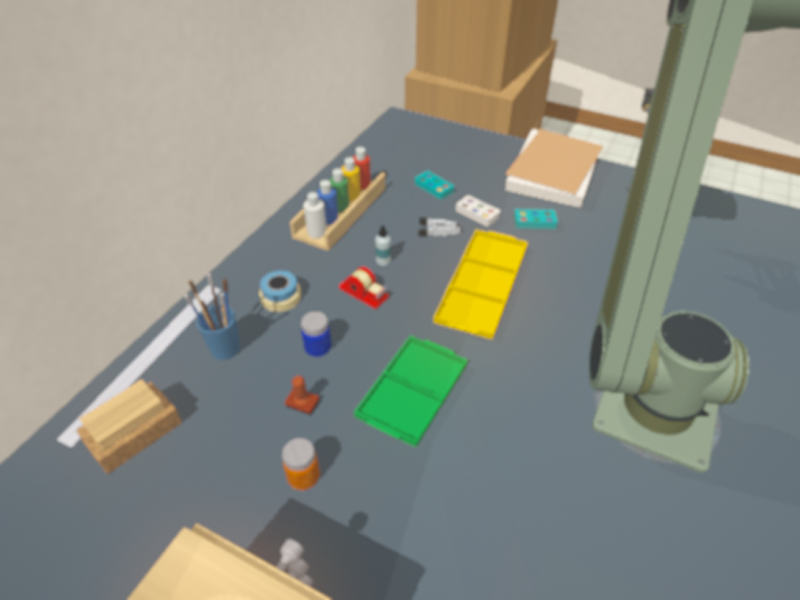

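View pics/wrist0b.png

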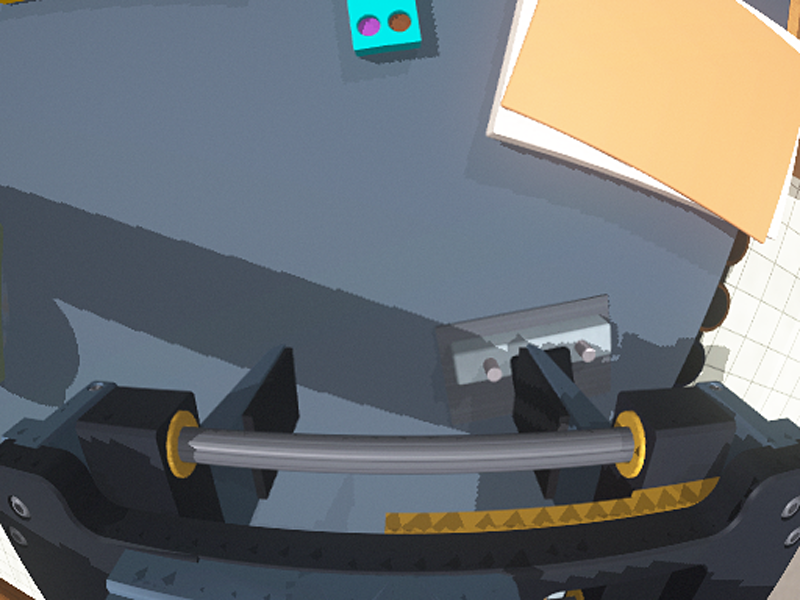

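The scene view shows everything: the yellow tray is at about (390,235), the green tray at (500,338), and the five kit things, amber jar and glue bottle are all separate. I'll enlarge crops to read pixels.

```bash
python3 - <<'E'
import cv2
im=cv2.imread("pics/scene0.png")
def crop(n,x,y,w,h,s):
    c=cv2.resize(im[y:y+h,x:x+w],None,fx=s,fy=s,interpolation=cv2.INTER_CUBIC)
    for i in range(0,w,10):
        cv2.line(c,(i*s,0),(i*s,6),(0,255,255),1); 
        if i%20==0: cv2.putText(c,str(x+i),(i*s,18),0,.4,(255,255,255),1)
    for j in range(0,h,10):
        cv2.line(c,(0,j*s),(6,j*s),(0,255,255),1)
        if j%20==0:cv2.putText(c,str(y+j),(8,j*s+4),0,.4,(255,255,255),1)
    cv2.imwrite(f"pics/{n}.png",c)
crop("cA",110,90,130,95,6)
crop("cB",190,100,190,150,4)
crop("cC",190,190,130,95,6)
crop("cD",270,250,120,70,6)
E
```

```text
(no output)
```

View pics/cA.png

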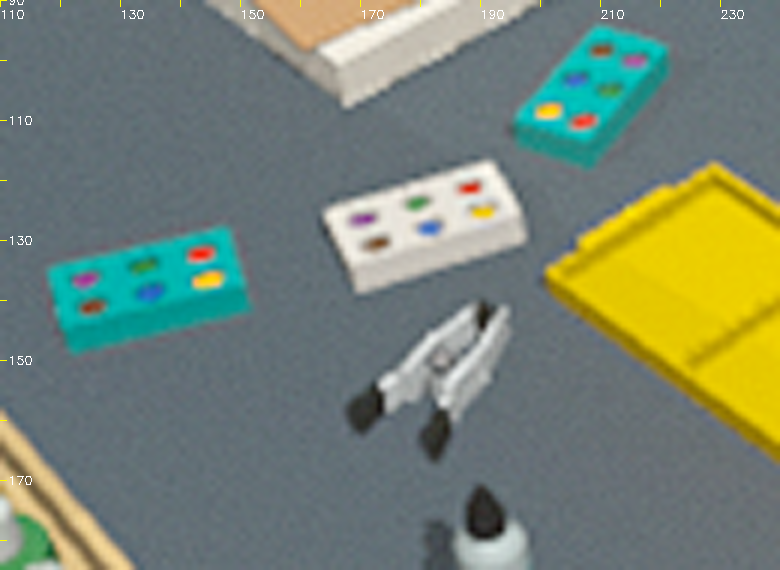

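View pics/cB.png

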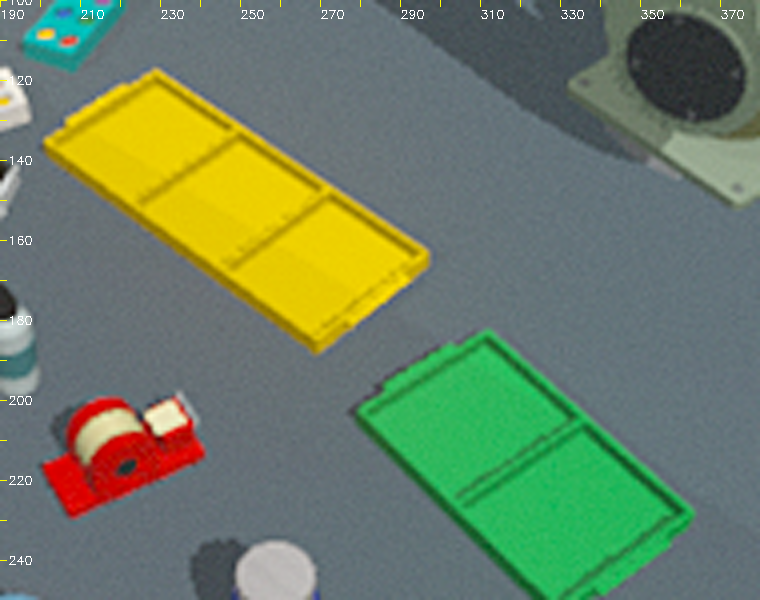

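View pics/cC.png

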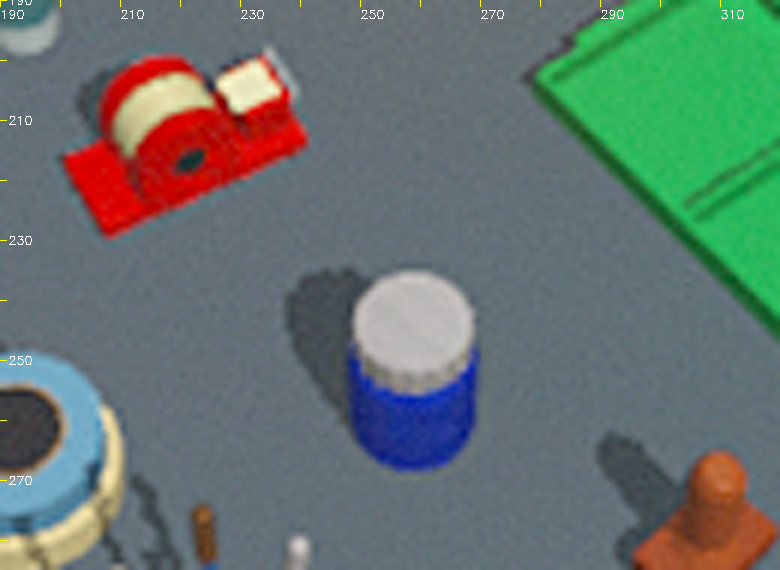

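View pics/cD.png

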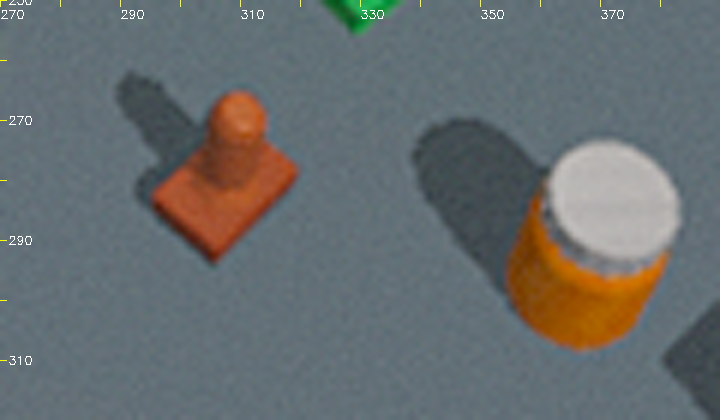

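```bash
cat > h.py <<'E'
import numpy as np,cv2
from scipy.optimize import least_squares
from station import robot
np.set_printoptions(precision=4,suppress=True)
def cam(n):
    c=robot.capture(n);return c
SC=dict(K=np.array([[405.8427,0,259.9521],[0,405.8427,188.0872],[0,0,1]]),
 R=np.array([[-0.7644,0.6448,0.0045],[0.4901,0.5854,-0.6458],[-0.419,-0.4914,-0.7635]]),t=np.array([0.4003,-0.2299,1.4784]))
SI=dict(K=np.array([[377.3563,0,257.7095],[0,377.3563,191.3107],[0,0,1]]),
 R=np.array([[-0.8917,-0.4525,0.0043],[-0.3245,0.6326,-0.7032],[0.3155,-0.6285,-0.711]]),t=np.array([0.4928,0.2134,1.1445]))
def proj(C,X):
    p=(C["K"]@(C["R"]@np.atleast_2d(X).T+C["t"][:,None])).T
    return p[:,:2]/p[:,2:]
def back(C,uv,z):
    d=C["R"].T@np.linalg.solve(C["K"],[uv[0],uv[1],1]);o=-C["R"].T@C["t"]
    return o+d*(z-o[2])/d[2]
def place(p,L):
    c,s=np.cos(p[2]),np.sin(p[2]);L=np.atleast_2d(L)/1000.
    return np.c_[p[0]+c*L[:,0]-s*L[:,1],p[1]+s*L[:,0]+c*L[:,1],L[:,2]]
def fit(L,uv,p0,C=SC):
    r=least_squares(lambda p:(proj(C,place(p,L))-uv).ravel(),p0,x_scale=[.1,.1,1])
    return r.x,r.fun.reshape(-1,2)
E
python3 - <<'E'
from h import *
def b(n,u,v,z): print(n,back(SC,(u,v),z))
for u,v in((163.7,125),(192,116.7),(197.7,128),(169.7,136.3)):b("pal",u,v,.022)
b("clampc",184.5,151.3,.024);b("jaw",192,141.5,.024);b("h1",171,158.3,.024);b("h2",182.5,162.5,.024)
b("hub",221.3,216.7,.034);b("dL",200.3,216.2,.014);b("dB",208,229.5,0);b("dR",241.2,213.7,0)
b("cob",258.8,243,.082);b("amb",372.2,283.3,.082);b("glue",190.5,171.7,.108)
for u,v in((295.5,283),(305.5,291.5),(319.7,278)):b("st",u,v,.018)
for u,v in((228.7,117.5),(201.2,135.7),(297.5,163.7),(269.5,185.7)):b("Y",u,v,.018)
for u,v in((311.7,183),(279.2,202),(363.2,228.7)):b("G",u,v,.018)
b("G",330,254.7,0)
E
```

```text
pal [ 0.5861 -0.456   0.022 ]
pal [ 0.4836 -0.4295  0.022 ]
pal [ 0.5026 -0.3656  0.022 ]
pal [ 0.6012 -0.392   0.022 ]
clampc [ 0.6036 -0.2955  0.024 ]
jaw [ 0.5578 -0.3189  0.024 ]
h1 [ 0.6555 -0.2964  0.024 ]
h2 [ 0.6371 -0.2562  0.024 ]
hub [0.6745 0.0061 0.034 ]
dL [ 0.713  -0.0476  0.014 ]
dB [ 0.7185 -0.0033  0.    ]
dR [0.6091 0.014  0.    ]
cob [0.6688 0.1667 0.082 ]
amb [0.5324 0.4306 0.082 ]
glue [ 0.6749 -0.1345  0.108 ]
st [0.6479 0.2898 0.018 ]
st [0.6447 0.3235 0.018 ]
st [0.5897 0.3201 0.018 ]
Y [ 0.3815 -0.3448  0.018 ]
Y [ 0.5138 -0.3286  0.018 ]
Y [ 0.3496 -0.0162  0.018 ]
Y [ 0.4819 -0.0036  0.018 ]
G [0.3731 0.073  0.018 ]
G [0.5019 0.064  0.018 ]
G [0.3826 0.2908 0.018 ]
G [0.5082 0.283  0.    ]
```

```bash
cat > poses.py <<'E'
from h import *
P={}
def go(n,L,uv,p0,pr=True):
    P[n],r=fit(np.array(L,float),np.array(uv),p0)
    if pr: print(n,P[n],"maxres",abs(r).max())
go("Y",[(-67,-164,18),(67,-164,18),(-67,164,18),(67,164,18)],[(228.7,117.5),(201.2,135.7),(297.5,163.7),(269.5,185.7)],[.43,-.17,.1])
go("G",[(-67,-110,18),(67,-110,18),(-67,110,18),(67,110,0)],[(311.7,183),(279.2,202),(363.2,228.7),(330,254.7)],[.44,.18,0])
go("pal",[(52,-26,22),(-52,-26,22),(-52,26,22),(52,26,22),(52,26,0),(-52,26,0)],[(163.7,125),(192,116.7),(197.7,128),(169.7,136.3),(170,138.8),(197.8,130.5)],[.54,-.41,-.26])
go("stamp",[(28,-19,18),(28,19,18),(-28,19,18),(28,19,0)],[(295.5,283),(305.5,291.5),(319.7,278),(305.5,293.7)],[.62,.3,-.1])
go("disp",[(56,-24,14),(56,24,0),(-56,24,0),(8,24,34)],[(200.3,216.2),(208,229.5),(241.2,213.7),(221.3,216.7)],[.66,-.02,-.1])
P["cob"]=np.r_[back(SC,(258.8,243),.082)[:2],0]
P["amb"]=np.r_[back(SC,(372.2,283.3),.082)[:2],0]
P["glue"]=np.r_[back(SC,(190.5,171.7),.108)[:2],0]
P["clamp"]=np.array([.604,-.295,.45])
E
cat > ov.py <<'E'
from poses import *
import sys
def box(x,y,z): return [(a*x/2,b*y/2,z) for a,b in((1,1),(1,-1),(-1,-1),(-1,1),(1,1))]
def circ(r,z): return [(r*np.cos(a),r*np.sin(a),z) for a in np.linspace(0,6.3,30)]
S={"Y":[box(134,328,18),box(126,320,4)],"G":[box(134,220,18),box(126,212,4)],"pal":[box(104,52,22),box(104,52,0)],"stamp":[box(56,38,0),box(56,38,18),circ(12,74)],
"disp":[box(112,48,14),box(112,48,0)],"cob":[circ(26,82),circ(29,0)],"amb":[circ(26,82),circ(29,0)],"glue":[circ(18,0)],"clamp":[box(104,34,24)]}
def over(img,C,s=1,off=(0,0)):
    for n,ls in S.items():
        for l in ls:
            q=(proj(C,place(P[n],np.array(l,float)))-off+.5)*s
            cv2.polylines(img,[np.int32(q*16)],False,(255,0,255),1,cv2.LINE_AA,4)
    return img
if __name__=="__main__":
    for n,C,o in(("scene",SC,(110,90)),("side",SI,(170,90))):
        im=cv2.imread(f"pics/{n}0.png")[o[1]:o[1]+220,o[0]:o[0]+280]
        im=cv2.resize(im,None,fx=2.7,fy=2.7,interpolation=cv2.INTER_CUBIC)
        cv2.imwrite(f"pics/ov_{n}.png",over(im,C,2.7,np.array(o)))
E
python3 ov.py
```

```text
Y [ 0.4317 -0.1733  0.0991] maxres 0.3834963368290971
G [ 0.441   0.1774 -0.042 ] maxres 1.2304084413762268
pal [ 0.5426 -0.412  -0.2475] maxres 1.7188981008009847
stamp [0.6179 0.3033 0.0915] maxres 1.1150171627601253
disp [ 0.6611 -0.0173 -0.1459] maxres 0.6351823187613661
```

View pics/ov_scene.png

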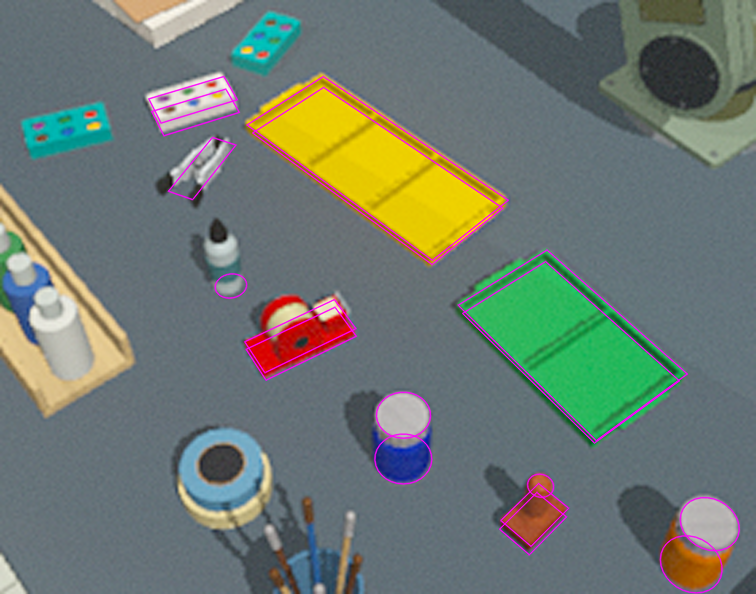

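View pics/ov_side.png

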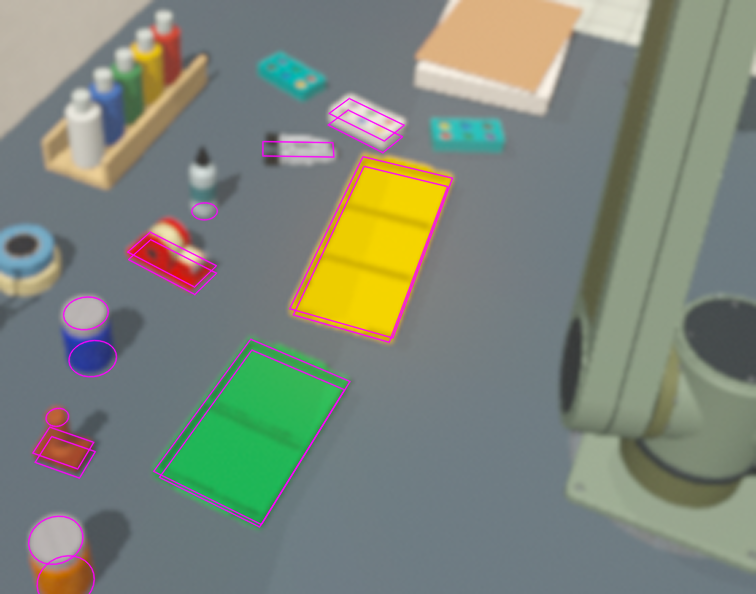

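```bash
cat > mv.py <<'E'
from h import *
def plan(x,y,z,yaw,o=None):
    o=o or robot.get_obs();R=o["orientation"];p=o["ee_pos"]
    cy=np.arctan2(R[1,0],R[0,0]);d=(yaw-cy+np.pi)%(2*np.pi)-np.pi
    Rt=np.array([[np.cos(yaw),np.sin(yaw),0],[np.sin(yaw),-np.cos(yaw),0],[0,0,-1]])
    print("t",o["t"],"pos",p,"yaw",round(cy,4),"tilt",R[:2,2],"w",round(o["gripper_width"],4),"F",o["wrist_force"])
    print(" rz",round(-d,4),"then t",Rt.T@(np.array([x,y,z])-p))
def wray(uv,o,c):
    K=c["intrinsics"];H=c["hand_eye"]
    a=(np.array(uv)-[K[0,2],K[1,2]])/K[0,0];r=np.hypot(*a)
    d=np.array([*(a/r*np.sin(r)),np.cos(r)]) if r>1e-9 else np.array([0,0,1.])
    R=o["orientation"];return R@H[:3,3]+o["ee_pos"],R@(H[:3,:3]@d)
def wback(uv,z,o,c):
    q,d=wray(uv,o,c);return q+d*(z-q[2])/d[2]
def wproj(X,o,c):
    H=c["hand_eye"];K=c["intrinsics"];X=np.atleast_2d(X)
    T=(X-o["ee_pos"])@o["orientation"];Cc=(T-H[:3,3])@H[:3,:3]
    rho=np.hypot(Cc[:,0],Cc[:,1]);th=np.arctan2(rho,Cc[:,2])
    return Cc[:,:2]/rho[:,None]*th[:,None]*K[0,0]+[K[0,2],K[1,2]]
def wfit(L,uv,p0,o,c,zoff=0):
    L=np.array(L,float)
    f=lambda p:(wproj(place(p,L)+[0,0,zoff],o,c)-uv).ravel()
    r=least_squares(f,p0,x_scale=[.1,.1,1]);return r.x,r.fun.reshape(-1,2)
def shot(name,n="wrist",s=1.5):
    import pickle
    o=robot.get_obs();c=robot.capture(n);pickle.dump((o,c),open(f"pics/{name}.pkl","wb"))
    cv2.imwrite(f"pics/{name}.png",cv2.resize(c["image"],None,fx=s,fy=s,interpolation=cv2.INTER_CUBIC));return o,c
E
python3 -c "
from mv import *
plan(.543,-.412,.30,-.2475)"
```

```text
t 0.15 pos [ 0.1741 -0.5477  0.2916] yaw 0.3078 tilt [-0.0004  0.0012] w 0.0913 F [ 0.895  -0.647  -0.2485]
 rz 0.5553 then t [ 0.3244 -0.222  -0.0084]
```

Request:
send_rows:
  motion:
    - {"rz": 0.139}
    - {"rz": 0.139}
    - {"rz": 0.139}
    - {"rz": 0.138}
    - {"tx": 0.03, "ty": -0.02}
    - {"tx": 0.036, "ty": -0.025}
    - {"tx": 0.036, "ty": -0.025}
    - {"tx": 0.036, "ty": -0.025}
    - {"tx": 0.036, "ty": -0.025}
    - {"tx": 0.036, "ty": -0.025}

```text
schema error: expected keys rx, ry, rz, tx, ty, tz, hand
```

Request:
send_rows:
  motion:
    - {"tx": 0.036, "ty": -0.025}
    - {"tx": 0.036, "ty": -0.025}
    - {"tx": 0.03, "ty": -0.02}
    - {"tx": 0.0124, "ty": -0.007, "tz": -0.008}
    - {}
    - {}

```text
schema error: expected keys rx, ry, rz, tx, ty, tz, hand
```

```bash
python3 -c "
from mv import *
plan(.543,-.412,.30,-.2475)
shot('w1')"
```

```text
t 0.15 pos [ 0.1741 -0.5477  0.2916] yaw 0.3078 tilt [-0.0004  0.0012] w 0.0913 F [ 0.895  -0.647  -0.2485]
 rz 0.5553 then t [ 0.3244 -0.222  -0.0084]
```

View pics/w1.png

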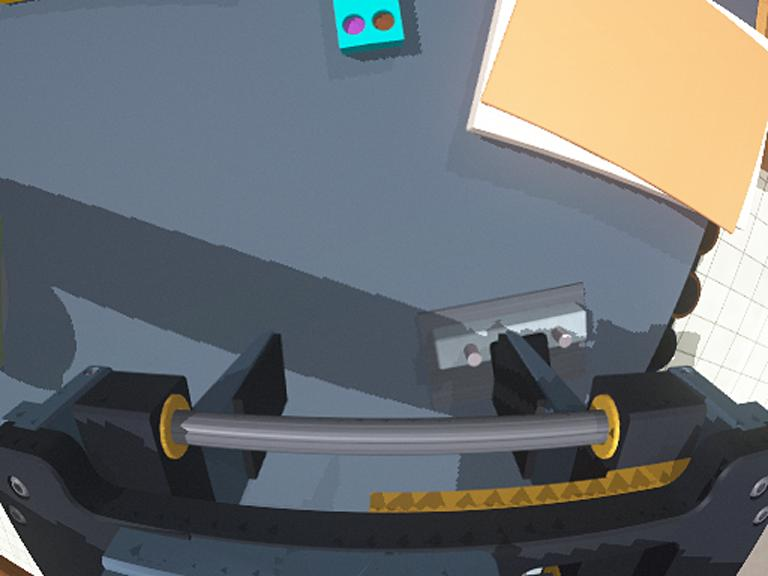

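Request:
send_rows:
  motion:
    - {"rx": 0, "ry": 0, "rz": 0.139, "tx": 0, "ty": 0, "tz": 0, "hand": 0}
    - {"rx": 0, "ry": 0, "rz": 0.139, "tx": 0, "ty": 0, "tz": 0, "hand": 0}
    - {"rx": 0, "ry": 0, "rz": 0.139, "tx": 0, "ty": 0, "tz": 0, "hand": 0}
    - {"rx": 0, "ry": 0, "rz": 0.138, "tx": 0, "ty": 0, "tz": 0, "hand": 0}
    - {"rx": 0, "ry": 0, "rz": 0, "tx": 0.03, "ty": -0.02, "tz": -0.008, "hand": 0}
    - {"rx": 0, "ry": 0, "rz": 0, "tx": 0.036, "ty": -0.025, "tz": 0, "hand": 0}
    - {"rx": 0, "ry": 0, "rz": 0, "tx": 0.036, "ty": -0.025, "tz": 0, "hand": 0}
    - {"rx": 0, "ry": 0, "rz": 0, "tx": 0.036, "ty": -0.025, "tz": 0, "hand": 0}
    - {"rx": 0, "ry": 0, "rz": 0, "tx": 0.036, "ty": -0.025, "tz": 0, "hand": 0}
    - {"rx": 0, "ry": 0, "rz": 0, "tx": 0.036, "ty": -0.025, "tz": 0, "hand": 0}

```text
t: 1.2
ee_pos: [0.4148, -0.4579, 0.3001]
orientation: [[0.97, -0.245, -0.0], [-0.245, -0.97, 0.0], [-0.0, 0.0, -1.0]]
wrist_force: [-0.2, -0.6, 0.0]
gripper_width: 0.0915
```

Request:
send_rows:
  motion:
    - {"rx": 0, "ry": 0, "rz": 0, "tx": 0.036, "ty": -0.025, "tz": 0, "hand": 0}
    - {"rx": 0, "ry": 0, "rz": 0, "tx": 0.036, "ty": -0.025, "tz": 0, "hand": 0}
    - {"rx": 0, "ry": 0, "rz": 0, "tx": 0.03, "ty": -0.02, "tz": 0, "hand": 0}
    - {"rx": 0, "ry": 0, "rz": 0, "tx": 0.012, "ty": -0.007, "tz": 0, "hand": 0}
    - {"rx": 0, "ry": 0, "rz": 0, "tx": 0, "ty": 0, "tz": 0, "hand": 0}
    - {"rx": 0, "ry": 0, "rz": 0, "tx": 0, "ty": 0, "tz": 0, "hand": 0}

```text
t: 1.8
ee_pos: [0.5417, -0.4124, 0.2999]
orientation: [[0.97, -0.245, -0.002], [-0.245, -0.97, 0.0], [-0.002, 0.0, -1.0]]
wrist_force: [-0.9, -0.0, 0.2]
gripper_width: 0.091
```

```bash
python3 -c "
from mv import *
plan(.543,-.412,.30,-.2475)
shot('w1')"
```

```text
t 1.8 pos [ 0.5417 -0.4124  0.2999] yaw -0.2475 tilt [-0.0017  0.    ] w 0.091 F [-0.8681 -0.0273  0.2474]
 rz -0.0 then t [ 0.0012 -0.0007 -0.0001]
```

View pics/w1.png

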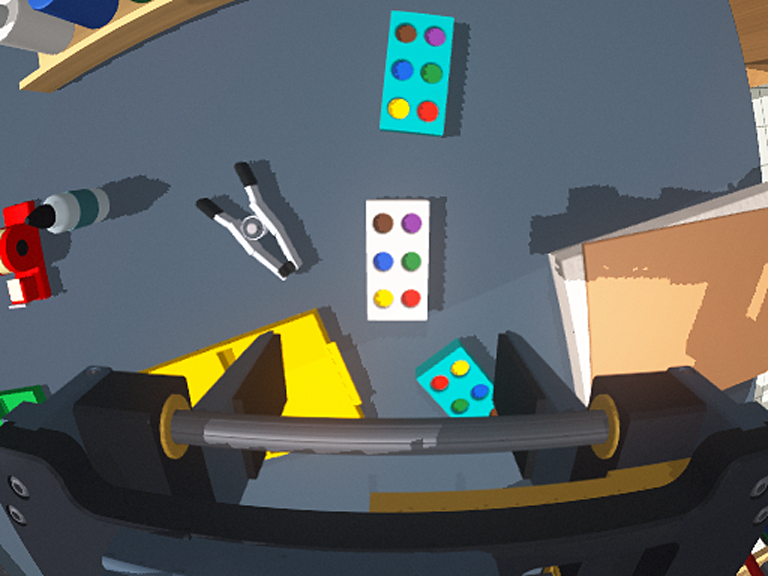

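```bash
python3 - <<'E'
import cv2,pickle
from mv import *
o,c=pickle.load(open("pics/w1.pkl","rb"))
uv=np.array([(366,199),(429,199),(428.5,320.5),(366.5,321)])/1.5-.17
p,r=wfit([(52,26,22),(52,-26,22),(-52,-26,22),(-52,26,22)],uv,[.543,-.41,-.25],o,c)
print(p,r)
im=c["image"]
cv2.imwrite("pics/wc1.png",cv2.resize(im[95:200,120:215],None,fx=6,fy=6,interpolation=cv2.INTER_CUBIC)[:600])
cv2.imwrite("pics/wp1.png",cv2.resize(im[125:222,230:300],None,fx=6,fy=6,interpolation=cv2.INTER_CUBIC))
E
```

```text
[ 0.5411 -0.4217 -0.2432] [[ 0.0211  0.9632]
 [-0.0291  0.8877]
 [-1.0365 -0.9961]
 [ 1.0341 -1.1324]]
```

View pics/wc1.png

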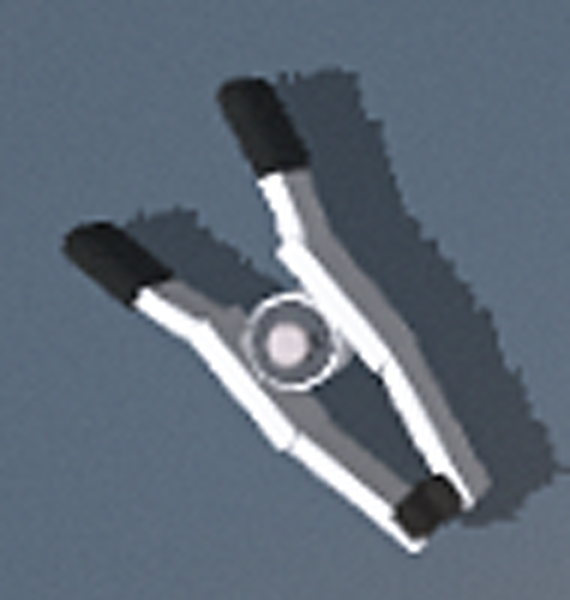

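View pics/wp1.png

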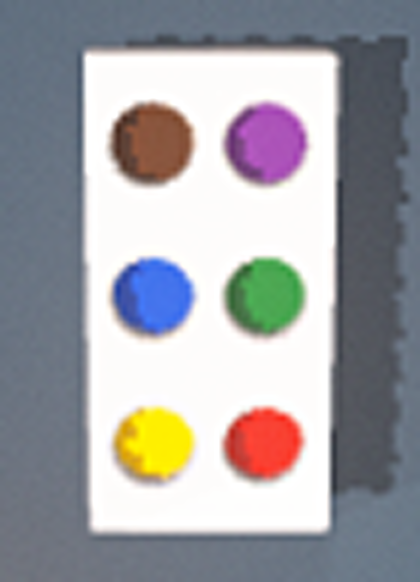

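```bash
python3 - <<'E'
import pickle
from mv import *
o,c=pickle.load(open("pics/w1.pkl","rb"))
for u,v in((205,320),(290,440),(285,245),(383,368),(290,343)): print(wback((120+u/6-.5,95+v/6-.5),.024,o,c))
plan(.5411,-.4200,.19,-.2432)
E
```

```text
[ 0.6121 -0.2914  0.024 ]
[ 0.5816 -0.3021  0.024 ]
[ 0.6223 -0.3139  0.024 ]
[ 0.591  -0.3271  0.024 ]
[ 0.6018 -0.3087  0.024 ]
t 1.85 pos [ 0.5412 -0.4127  0.3002] yaw -0.2484 tilt [-0.0013 -0.0001] w 0.0909 F [-0.0584 -0.077  -0.1749]
 rz -0.0052 then t [0.0016 0.0071 0.1102]
```

Request:
send_rows:
  motion:
    - {"rx": 0, "ry": 0, "rz": 0, "tx": 0.001, "ty": 0.007, "tz": 0.03, "hand": 0}
    - {"rx": 0, "ry": 0, "rz": 0, "tx": 0, "ty": 0, "tz": 0.04, "hand": 0}
    - {"rx": 0, "ry": 0, "rz": 0, "tx": 0, "ty": 0, "tz": 0.03, "hand": 0}
    - {"rx": 0, "ry": 0, "rz": 0, "tx": 0, "ty": 0, "tz": 0.01, "hand": 0}
    - {"rx": 0, "ry": 0, "rz": 0, "tx": 0, "ty": 0, "tz": 0, "hand": 0}

```text
t: 2.35
ee_pos: [0.5404, -0.4195, 0.1893]
orientation: [[0.969, -0.246, -0.002], [-0.246, -0.969, 0.002], [-0.003, -0.001, -1.0]]
wrist_force: [0.1, 0.1, 0.2]
gripper_width: 0.0912
```

```bash
python3 -c "
from mv import *
plan(.5411,-.4217,.19,-.2432)
shot('w2')"
```

```text
t 2.35 pos [ 0.5404 -0.4195  0.1893] yaw -0.2488 tilt [-0.0024  0.0016] w 0.0912 F [0.1152 0.095  0.2173]
 rz -0.0056 then t [ 0.0012  0.002  -0.0007]
```

View pics/w2.png

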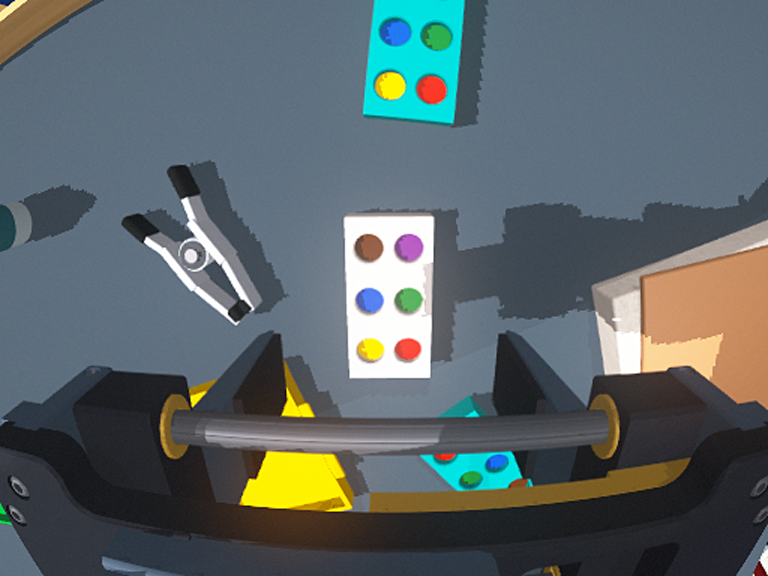

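```bash
python3 - <<'E'
import pickle
from mv import *
o,c=pickle.load(open("pics/w2.pkl","rb"))
uv=np.array([(345,216.5),(433.5,215.5),(430.5,378),(349,378)])/1.5-.17
for z in (0,):
  p,r=wfit([(52,26,22),(52,-26,22),(-52,-26,22),(-52,26,22)],uv,[.543,-.41,-.25],o,c)
  print(p,r)
  plan(p[0],p[1],.080,p[2])
for q in uv: print(wback(q,.022,o,c))
E
```

```text
[ 0.5411 -0.4216 -0.2451] [[-0.2638  0.122 ]
 [ 0.1854  0.5663]
 [-0.5734 -0.537 ]
 [ 0.6533 -0.365 ]]
t 2.4 pos [ 0.5414 -0.4199  0.191 ] yaw -0.2484 tilt [ 0.0004 -0.0006] w 0.0916 F [ 0.0401  0.4177 -0.6747]
 rz -0.0033 then t [0.0002 0.0017 0.111 ]
[ 0.5979 -0.4093  0.022 ]
[ 0.5858 -0.4594  0.022 ]
[ 0.4837 -0.4347  0.022 ]
[ 0.4968 -0.383   0.022 ]
```

Request:
send_rows:
  motion:
    - {"rx": 0, "ry": 0, "rz": -0.003, "tx": 0, "ty": 0.002, "tz": 0.03, "hand": 0}
    - {"rx": 0, "ry": 0, "rz": 0, "tx": 0, "ty": 0, "tz": 0.04, "hand": 0}
    - {"rx": 0, "ry": 0, "rz": 0, "tx": 0, "ty": 0, "tz": 0.027, "hand": 0}
    - {"rx": 0, "ry": 0, "rz": 0, "tx": 0, "ty": 0, "tz": 0.012, "hand": 0}
    - {"rx": 0, "ry": 0, "rz": 0, "tx": 0, "ty": 0, "tz": 0, "hand": 0}
    - {"rx": 0, "ry": 0, "rz": 0, "tx": 0, "ty": 0, "tz": 0, "hand": 170}
    - {"rx": 0, "ry": 0, "rz": 0, "tx": 0, "ty": 0, "tz": 0, "hand": 170}
    - {"rx": 0, "ry": 0, "rz": 0, "tx": 0, "ty": 0, "tz": 0, "hand": 170}
    - {"rx": 0, "ry": 0, "rz": 0, "tx": 0, "ty": 0, "tz": 0, "hand": 170}
  newtons: 25

```text
t: 3.3
ee_pos: [0.5418, -0.4213, 0.0824]
orientation: [[0.97, -0.242, 0.001], [-0.242, -0.97, -0.001], [0.002, 0.001, -1.0]]
wrist_force: [-0.5, 0.1, 0.7]
gripper_width: 0.062
```

Request:
send_rows:
  motion:
    - {"rx": 0, "ry": 0, "rz": 0, "tx": 0, "ty": 0, "tz": 0, "hand": 170}
    - {"rx": 0, "ry": 0, "rz": 0, "tx": 0, "ty": 0, "tz": 0, "hand": 170}

```text
t: 3.5
ee_pos: [0.5417, -0.4206, 0.0818]
orientation: [[0.97, -0.242, 0.001], [-0.242, -0.97, 0.0], [0.001, -0.001, -1.0]]
wrist_force: [0.1, 2.7, 3.9]
gripper_width: 0.0518
```

```bash
python3 -c "
from mv import *
plan(.5411,-.4217,.082,-.2432)
shot('w3')"
```

```text
t 3.5 pos [ 0.5417 -0.4206  0.0818] yaw -0.2445 tilt [0.0007 0.0005] w 0.0518 F [0.0949 2.7035 3.9271]
 rz -0.0013 then t [-0.0003  0.0012 -0.0002]
```

View pics/w3.png

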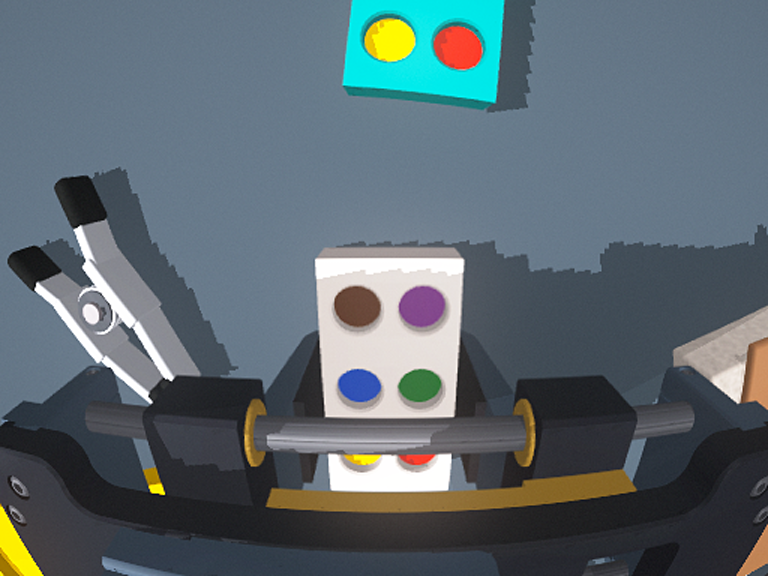

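```bash
python3 -c "
from mv import *
plan(.44,-.05,.25,-.042)"
```

```text
t 3.55 pos [ 0.5417 -0.4206  0.0818] yaw -0.2445 tilt [0.0006 0.0005] w 0.0517 F [-0.8175  2.2287  3.6092]
 rz -0.2025 then t [-0.1172 -0.366  -0.1682]
```

Request:
send_rows:
  motion:
    - {"rx": 0, "ry": 0, "rz": 0, "tx": 0, "ty": 0, "tz": -0.02, "hand": 170}
    - {"rx": 0, "ry": 0, "rz": 0, "tx": 0, "ty": 0, "tz": -0.04, "hand": 170}
    - {"rx": 0, "ry": 0, "rz": -0.1, "tx": 0, "ty": 0, "tz": -0.045, "hand": 170}
    - {"rx": 0, "ry": 0, "rz": -0.1, "tx": 0, "ty": 0, "tz": -0.045, "hand": 170}
    - {"rx": 0, "ry": 0, "rz": 0, "tx": 0, "ty": 0, "tz": -0.018, "hand": 170}

```text
t: 4.05
ee_pos: [0.5424, -0.422, 0.254]
orientation: [[0.999, -0.042, 0.006], [-0.042, -0.999, -0.005], [0.006, 0.005, -1.0]]
wrist_force: [0.2, 0.2, -2.7]
gripper_width: 0.0518
```

```bash
python3 -c "
from mv import *
plan(.44,-.05,.25,-.042)"
```

```text
t 4.05 pos [ 0.5424 -0.422   0.254 ] yaw -0.0425 tilt [ 0.0055 -0.0052] w 0.0518 F [ 0.1613  0.21   -2.7116]
 rz -0.0005 then t [-0.1179 -0.3674  0.004 ]
```

Request:
send_rows:
  motion:
    - {"rx": 0, "ry": 0, "rz": 0, "tx": -0.009, "ty": -0.027, "tz": 0, "hand": 170}
    - {"rx": 0, "ry": 0, "rz": 0, "tx": -0.014, "ty": -0.045, "tz": 0, "hand": 170}
    - {"rx": 0, "ry": 0, "rz": 0, "tx": -0.014, "ty": -0.045, "tz": 0, "hand": 170}
    - {"rx": 0, "ry": 0, "rz": 0, "tx": -0.014, "ty": -0.045, "tz": 0, "hand": 170}
    - {"rx": 0, "ry": 0, "rz": 0, "tx": -0.014, "ty": -0.045, "tz": 0, "hand": 170}
    - {"rx": 0, "ry": 0, "rz": 0, "tx": -0.014, "ty": -0.045, "tz": 0, "hand": 170}
    - {"rx": 0, "ry": 0, "rz": 0, "tx": -0.014, "ty": -0.045, "tz": 0, "hand": 170}
    - {"rx": 0, "ry": 0, "rz": 0, "tx": -0.014, "ty": -0.045, "tz": 0, "hand": 170}
    - {"rx": 0, "ry": 0, "rz": 0, "tx": -0.009, "ty": -0.025, "tz": 0, "hand": 170}
    - {"rx": 0, "ry": 0, "rz": 0, "tx": 0, "ty": 0, "tz": 0, "hand": 170}

```text
t: 5.05
ee_pos: [0.4399, -0.0467, 0.2487]
orientation: [[0.999, -0.04, -0.002], [-0.04, -0.999, 0.001], [-0.002, -0.001, -1.0]]
wrist_force: [0.3, -1.2, -3.2]
gripper_width: 0.0518
```

Request:
send_rows:
  motion:
    - {"rx": 0, "ry": 0, "rz": 0, "tx": 0, "ty": 0, "tz": 0, "hand": 170}
    - {"rx": 0, "ry": 0, "rz": 0, "tx": 0, "ty": 0, "tz": 0, "hand": 170}

```text
t: 5.25
ee_pos: [0.4421, -0.05, 0.2491]
orientation: [[0.999, -0.045, 0.0], [-0.045, -0.999, -0.001], [0.0, 0.001, -1.0]]
wrist_force: [0.7, -0.1, -2.6]
gripper_width: 0.052
```

```bash
python3 -c "
from mv import *
plan(.44,-.05,.25,-.042)
shot('w4')"
```

```text
t 5.25 pos [ 0.4421 -0.05    0.2491] yaw -0.0448 tilt [ 0.0001 -0.0007] w 0.052 F [ 0.6823 -0.0635 -2.6292]
 rz -0.0028 then t [-0.0021  0.0001 -0.0009]
```

View pics/w4.png

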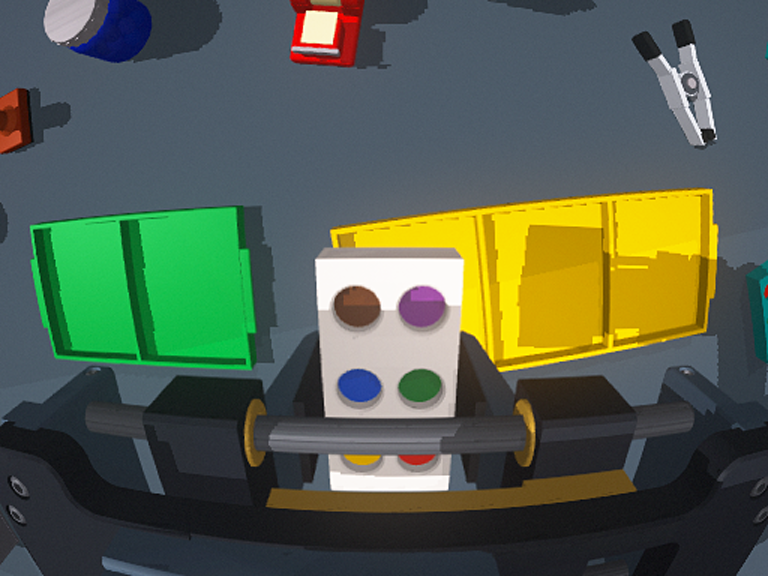

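```bash
python3 - <<'E'
import pickle
from mv import *
o,c=pickle.load(open("pics/w4.pkl","rb"))
im=c["image"]
cv2.imwrite("pics/g4.png",cv2.resize(im[130:250,15:175],None,fx=5,fy=5,interpolation=cv2.INTER_CUBIC))
cv2.imwrite("pics/y4.png",cv2.resize(im[120:255,215:485],None,fx=3,fy=3,interpolation=cv2.INTER_CUBIC)[:, :800])
E
```

```text
(no output)
```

View pics/g4.png

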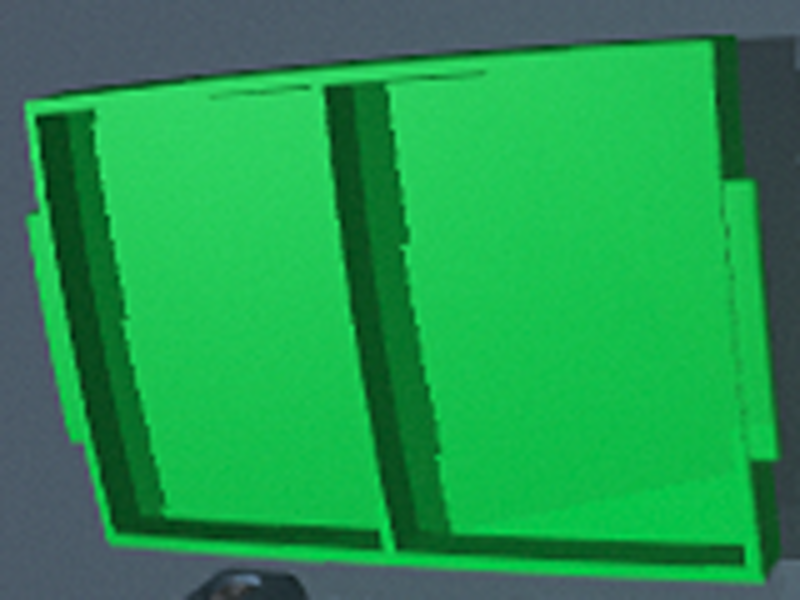

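View pics/y4.png

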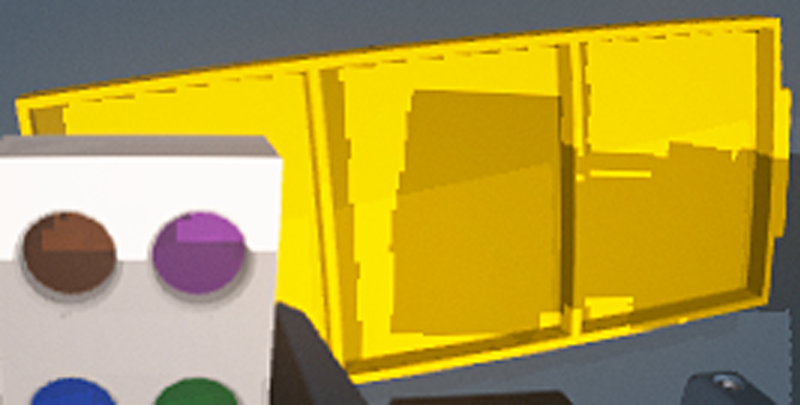

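```bash
python3 - <<'E'
import pickle
from mv import *
o,c=pickle.load(open("pics/w4.pkl","rb"))
g=np.array([(28,102),(112,545),(712,38),(762,582)])/5-.4+[15,130]
p,r=wfit([(67,110,18),(-67,110,18),(67,-110,18),(-67,-110,18)],g,[.44,.17,0],o,c);print("G",p,r)
print(np.array([wback(q,.018,o,c) for q in g]))
y=np.array([(17,99),(779,18),(766,304)])/3-.33+[215,120]
p,r=wfit([(67,164,18),(67,-164,18),(-67,-164,18)],y,[.44,-.17,0.1],o,c);print("Y",p,r)
print(np.array([wback(q,.018,o,c) for q in y]))
plan(.444,.122,.25,-.042)
E
```

```text
G [ 0.4407  0.173  -0.0407] [[-0.8687 -0.0457]
 [-0.599   0.0871]
 [ 0.1764  0.1355]
 [ 0.6777 -0.0621]]
[[0.5118 0.2783 0.018 ]
 [0.3784 0.2842 0.018 ]
 [0.5033 0.0606 0.018 ]
 [0.3692 0.0668 0.018 ]]
Y [ 0.4298 -0.1798  0.0971] [[-0.6468 -0.0111]
 [ 0.592   0.1649]
 [ 0.5231  0.0174]]
[[ 0.4805 -0.0108  0.018 ]
 [ 0.5126 -0.3354  0.018 ]
 [ 0.3791 -0.3484  0.018 ]]
t 5.3 pos [ 0.4422 -0.0501  0.249 ] yaw -0.0453 tilt [-0.0001 -0.0005] w 0.0516 F [ 0.1078 -1.2165 -3.1472]
 rz -0.0033 then t [-0.0054 -0.1721 -0.001 ]
```

Request:
send_rows:
  motion:
    - {"rx": 0, "ry": 0, "rz": -0.004, "tx": -0.002, "ty": -0.03, "tz": 0, "hand": 170}
    - {"rx": 0, "ry": 0, "rz": 0, "tx": -0.002, "ty": -0.045, "tz": 0, "hand": 170}
    - {"rx": 0, "ry": 0, "rz": 0, "tx": -0.002, "ty": -0.045, "tz": 0, "hand": 170}
    - {"rx": 0, "ry": 0, "rz": 0, "tx": -0.002, "ty": -0.032, "tz": 0.01, "hand": 170}
    - {"rx": 0, "ry": 0, "rz": 0, "tx": -0.002, "ty": -0.017, "tz": 0.03, "hand": 170}
    - {"rx": 0, "ry": 0, "rz": 0, "tx": 0, "ty": 0, "tz": 0.04, "hand": 170}
    - {"rx": 0, "ry": 0, "rz": 0, "tx": 0, "ty": 0, "tz": 0.03, "hand": 170}
    - {"rx": 0, "ry": 0, "rz": 0, "tx": 0, "ty": 0, "tz": 0.01, "hand": 170}
    - {"rx": 0, "ry": 0, "rz": 0, "tx": 0, "ty": 0, "tz": 0, "hand": 170}

```text
t: 6.2
ee_pos: [0.4387, 0.1193, 0.1282]
orientation: [[0.999, -0.041, -0.003], [-0.041, -0.999, -0.001], [-0.003, 0.001, -1.0]]
wrist_force: [0.0, -0.1, -2.0]
gripper_width: 0.0519
```

```bash
python3 -c "
from mv import *
plan(.4387,.119,.0865,-.041)
shot('w5')"
```

```text
t 6.2 pos [0.4387 0.1193 0.1282] yaw -0.0415 tilt [-0.0029 -0.0009] w 0.0519 F [ 0.0392 -0.0971 -1.9719]
 rz -0.0005 then t [0.     0.0003 0.0417]
```

View pics/w5.png

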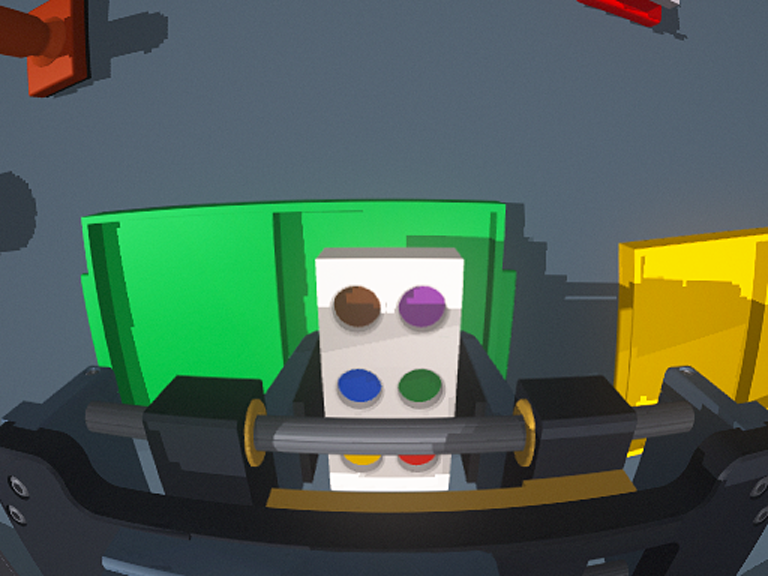

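The palette hangs over the right-hand green compartment. The divider shows at about 290 and the wall at about 500, with the palette centred at 389, so I'll lower it.

Request:
send_rows:
  motion:
    - {"rx": 0, "ry": 0, "rz": 0, "tx": 0, "ty": 0, "tz": 0.02, "hand": 170}
    - {"rx": 0, "ry": 0, "rz": 0, "tx": 0, "ty": 0, "tz": 0.012, "hand": 170}
    - {"rx": 0, "ry": 0, "rz": 0, "tx": 0, "ty": 0, "tz": 0.006, "hand": 170}
    - {"rx": 0, "ry": 0, "rz": 0, "tx": 0, "ty": 0, "tz": 0.003, "hand": 170}
    - {"rx": 0, "ry": 0, "rz": 0, "tx": 0, "ty": 0, "tz": 0.001, "hand": 170}
    - {"rx": 0, "ry": 0, "rz": 0, "tx": 0, "ty": 0, "tz": 0, "hand": 170}

```text
t: 6.85
ee_pos: [0.4393, 0.1201, 0.0879]
orientation: [[0.999, -0.04, 0.002], [-0.04, -0.999, 0.0], [0.002, -0.0, -1.0]]
wrist_force: [0.5, 0.6, -3.1]
gripper_width: 0.0521
```

Request:
send_rows:
  motion:
    - {"rx": 0, "ry": 0, "rz": 0, "tx": 0, "ty": 0, "tz": 0, "hand": 85}
    - {"rx": 0, "ry": 0, "rz": 0, "tx": 0, "ty": 0, "tz": 0, "hand": 80}
    - {"rx": 0, "ry": 0, "rz": 0, "tx": 0, "ty": 0, "tz": 0, "hand": 80}
    - {"rx": 0, "ry": 0, "rz": 0, "tx": 0, "ty": 0, "tz": 0, "hand": 80}
    - {"rx": 0, "ry": 0, "rz": 0, "tx": 0, "ty": 0, "tz": -0.01, "hand": 80}
    - {"rx": 0, "ry": 0, "rz": 0, "tx": 0, "ty": 0, "tz": -0.03, "hand": 80}
    - {"rx": 0, "ry": 0, "rz": 0, "tx": 0, "ty": 0, "tz": -0.04, "hand": 80}
    - {"rx": 0, "ry": 0, "rz": 0, "tx": 0, "ty": 0, "tz": -0.045, "hand": 80}
    - {"rx": 0, "ry": 0, "rz": 0, "tx": 0, "ty": 0, "tz": -0.04, "hand": 80}

```text
t: 7.75
ee_pos: [0.4385, 0.12, 0.2551]
orientation: [[0.999, -0.04, 0.002], [-0.04, -0.999, 0.0], [0.002, -0.0, -1.0]]
wrist_force: [0.6, 0.9, -0.4]
gripper_width: 0.0624
```

```bash
python3 -c "
from mv import *
plan(.602,-.309,.25,.38)
shot('w6')"
```

```text
t 7.75 pos [0.4385 0.12   0.2551] yaw -0.0402 tilt [0.0016 0.0003] w 0.0624 F [ 0.6017  0.9041 -0.4494]
 rz -0.4202 then t [-0.0073  0.459   0.0051]
```

View pics/w6.png

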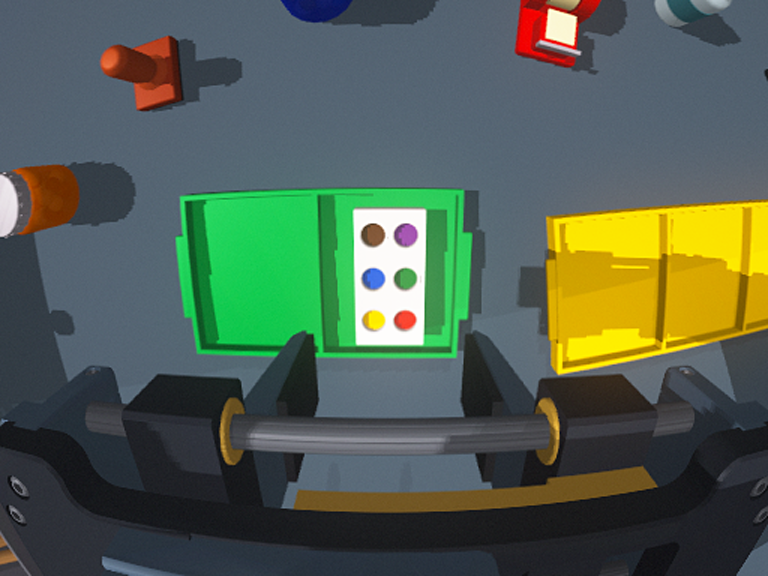

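Request:
send_rows:
  motion:
    - {"rx": 0, "ry": 0, "rz": -0.14, "tx": 0, "ty": 0, "tz": 0, "hand": 60}
    - {"rx": 0, "ry": 0, "rz": -0.14, "tx": 0, "ty": 0, "tz": 0, "hand": 60}
    - {"rx": 0, "ry": 0, "rz": -0.13, "tx": 0, "ty": 0, "tz": 0, "hand": 60}
    - {"rx": 0, "ry": 0, "rz": 0, "tx": 0, "ty": 0.03, "tz": 0, "hand": 60}
    - {"rx": 0, "ry": 0, "rz": 0, "tx": 0, "ty": 0.045, "tz": 0, "hand": 60}
    - {"rx": 0, "ry": 0, "rz": 0, "tx": 0, "ty": 0.046, "tz": 0, "hand": 60}
    - {"rx": 0, "ry": 0, "rz": 0, "tx": 0, "ty": 0.046, "tz": 0, "hand": 60}
    - {"rx": 0, "ry": 0, "rz": 0, "tx": 0, "ty": 0.046, "tz": 0, "hand": 60}
    - {"rx": 0, "ry": 0, "rz": 0, "tx": 0, "ty": 0.046, "tz": 0, "hand": 60}
    - {"rx": 0, "ry": 0, "rz": 0, "tx": 0, "ty": 0.046, "tz": 0, "hand": 60}

```text
t: 8.8
ee_pos: [0.5492, -0.1662, 0.2528]
orientation: [[0.933, 0.361, 0.001], [0.361, -0.933, -0.0], [0.001, 0.0, -1.0]]
wrist_force: [-0.3, 0.9, 0.3]
gripper_width: 0.0701
```

Request:
send_rows:
  motion:
    - {"rx": 0, "ry": 0, "rz": 0, "tx": 0, "ty": 0.046, "tz": 0, "hand": 60}
    - {"rx": 0, "ry": 0, "rz": 0, "tx": 0, "ty": 0.046, "tz": 0, "hand": 60}
    - {"rx": 0, "ry": 0, "rz": 0, "tx": 0, "ty": 0.046, "tz": 0.01, "hand": 60}
    - {"rx": 0, "ry": 0, "rz": 0, "tx": 0, "ty": 0.02, "tz": 0.03, "hand": 60}
    - {"rx": 0, "ry": 0, "rz": 0, "tx": 0, "ty": 0, "tz": 0.02, "hand": 60}
    - {"rx": 0, "ry": 0, "rz": 0, "tx": 0, "ty": 0, "tz": 0, "hand": 60}
    - {"rx": 0, "ry": 0, "rz": 0, "tx": 0, "ty": 0, "tz": 0, "hand": 60}

```text
t: 9.5
ee_pos: [0.606, -0.3115, 0.1927]
orientation: [[0.932, 0.362, -0.0], [0.362, -0.932, 0.0], [-0.0, -0.0, -1.0]]
wrist_force: [0.5, -0.5, 0.5]
gripper_width: 0.0698
```

```bash
python3 -c "
from mv import *
plan(.602,-.309,.19,.38)
o,c=shot('w7')
cv2.imwrite('pics/w7c.png',cv2.resize(c['image'][120:270,180:340],None,fx=4,fy=4,interpolation=cv2.INTER_CUBIC))"
```

```text
t 9.5 pos [ 0.606  -0.3115  0.1927] yaw 0.3699 tilt [-0.0001  0.0001] w 0.0698 F [ 0.5342 -0.4903  0.5187]
 rz -0.0101 then t [-0.0028 -0.0038  0.0027]
```

View pics/w7.png

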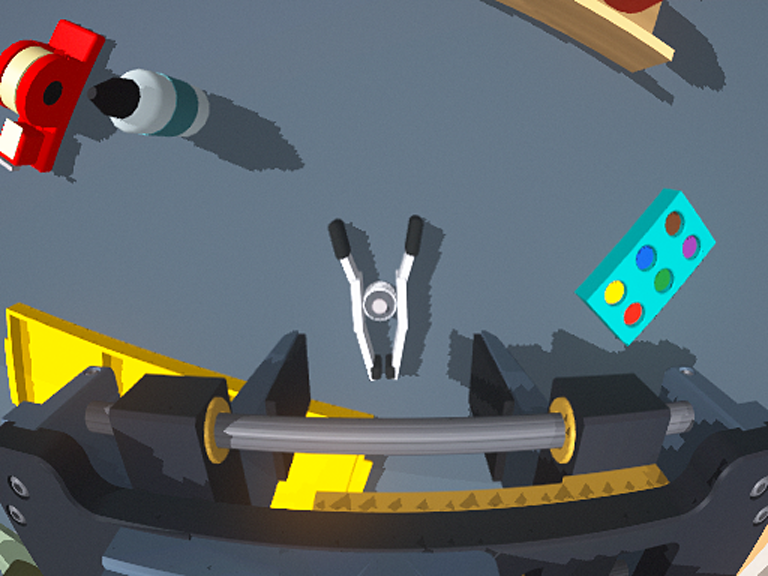

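View pics/w7c.png

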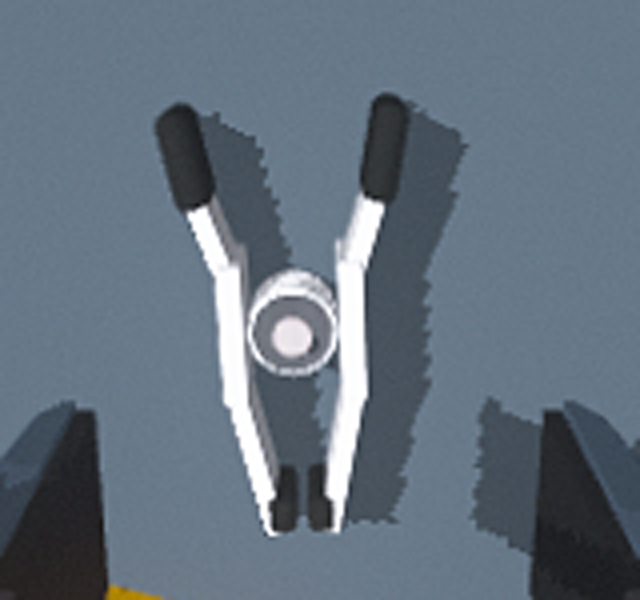

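```bash
python3 - <<'E'
import pickle
from mv import *
o,c=pickle.load(open("pics/w7.pkl","rb"))
uv=np.array([(217,270),(226,403),(364,265),(368,397)])/4-.4+[180,120]
p,r=wfit([(17,17,24),(-17,17,24),(17,-17,24),(-17,-17,24)],uv,[.6,-.31,.37],o,c);print(p,r)
print(np.array([wback(q,.024,o,c) for q in uv]))
plan(p[0],p[1],.080,p[2])
E
```

```text
[ 0.6022 -0.308   0.4096] [[-0.3868 -0.7633]
 [-0.245   0.8597]
 [ 0.3073 -0.9855]
 [ 0.3212  1.0539]]
[[ 0.6105 -0.2862  0.024 ]
 [ 0.5808 -0.2991  0.024 ]
 [ 0.6236 -0.3169  0.024 ]
 [ 0.5943 -0.3297  0.024 ]]
t 9.55 pos [ 0.6065 -0.3115  0.1937] yaw 0.3703 tilt [ 0.0018 -0.0009] w 0.0699 F [-0.3224 -0.4665  0.6065]
 rz -0.0393 then t [-0.0025 -0.0049  0.1137]
```

Request:
send_rows:
  motion:
    - {"rx": 0, "ry": 0, "rz": -0.039, "tx": 0, "ty": 0, "tz": 0.02, "hand": 90}
    - {"rx": 0, "ry": 0, "rz": 0, "tx": -0.002, "ty": -0.005, "tz": 0.03, "hand": 90}
    - {"rx": 0, "ry": 0, "rz": 0, "tx": 0, "ty": 0, "tz": 0.03, "hand": 90}
    - {"rx": 0, "ry": 0, "rz": 0, "tx": 0, "ty": 0, "tz": 0.022, "hand": 90}
    - {"rx": 0, "ry": 0, "rz": 0, "tx": 0, "ty": 0, "tz": 0.01, "hand": 90}
    - {"rx": 0, "ry": 0, "rz": 0, "tx": 0, "ty": 0, "tz": 0, "hand": 90}
    - {"rx": 0, "ry": 0, "rz": 0, "tx": 0, "ty": 0, "tz": 0, "hand": 90}
  newtons: 25

```text
t: 10.25
ee_pos: [0.6032, -0.3081, 0.0822]
orientation: [[0.917, 0.398, 0.003], [0.398, -0.917, -0.002], [0.002, 0.003, -1.0]]
wrist_force: [-0.4, 0.2, -0.0]
gripper_width: 0.0586
```

```bash
python3 -c "
from mv import *
plan(.6022,-.308,.081,.4096)
o,c=shot('w8')"
```

```text
t 10.25 pos [ 0.6032 -0.3081  0.0822] yaw 0.4092 tilt [ 0.0028 -0.0016] w 0.0586 F [-0.4279  0.235  -0.0168]
 rz -0.0004 then t [-0.0009 -0.0005  0.0012]
```

View pics/w8.png

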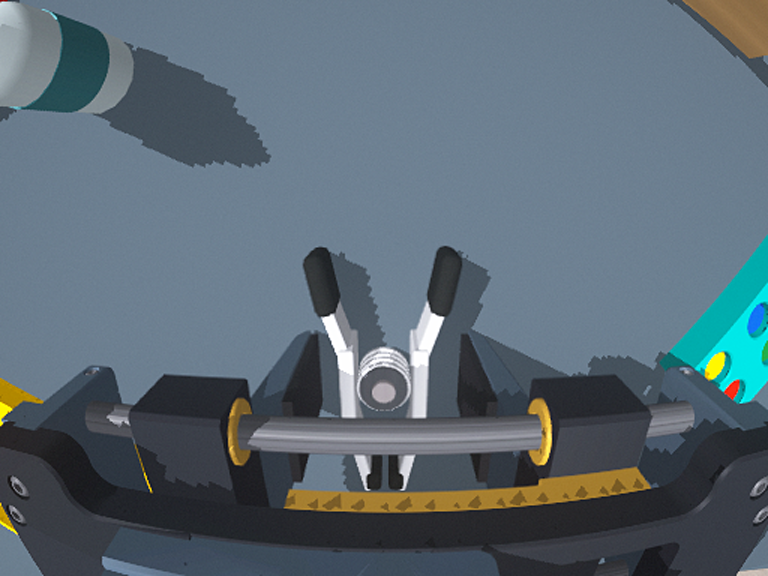

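Clamp is centred between the pads (about 386 px), with the cheeks level with the fingers. I'll close now.

Request:
send_rows:
  motion:
    - {"rx": 0, "ry": 0, "rz": 0, "tx": 0, "ty": 0, "tz": 0, "hand": 220}
    - {"rx": 0, "ry": 0, "rz": 0, "tx": 0, "ty": 0, "tz": 0, "hand": 220}
    - {"rx": 0, "ry": 0, "rz": 0, "tx": 0, "ty": 0, "tz": 0, "hand": 220}
    - {"rx": 0, "ry": 0, "rz": 0, "tx": 0, "ty": 0, "tz": 0, "hand": 220}
    - {"rx": 0, "ry": 0, "rz": 0, "tx": 0, "ty": 0, "tz": 0, "hand": 220}
    - {"rx": 0, "ry": 0, "rz": 0, "tx": 0, "ty": 0, "tz": 0, "hand": 220}
  newtons: 25

```text
t: 10.9
ee_pos: [0.6022, -0.3078, 0.0808]
orientation: [[0.918, 0.397, 0.0], [0.397, -0.918, 0.0], [0.0, -0.0, -1.0]]
wrist_force: [-1.1, 1.2, 4.5]
gripper_width: 0.0339
```

Request:
send_rows:
  motion:
    - {"rx": 0, "ry": 0, "rz": 0, "tx": 0, "ty": 0, "tz": -0.02, "hand": 220}
    - {"rx": 0, "ry": 0, "rz": 0, "tx": 0, "ty": 0, "tz": -0.03, "hand": 220}
    - {"rx": 0, "ry": 0, "rz": 0.11, "tx": 0, "ty": 0, "tz": -0.04, "hand": 220}
    - {"rx": 0, "ry": 0, "rz": 0.11, "tx": 0, "ty": 0, "tz": -0.03, "hand": 220}
    - {"rx": 0, "ry": 0, "rz": 0.092, "tx": 0, "ty": 0, "tz": 0, "hand": 220}
    - {"rx": 0, "ry": 0, "rz": 0, "tx": 0, "ty": 0, "tz": 0, "hand": 220}

```text
t: 11.5
ee_pos: [0.6024, -0.3081, 0.2009]
orientation: [[0.995, 0.097, 0.001], [0.097, -0.995, -0.001], [0.001, 0.001, -1.0]]
wrist_force: [0.4, -0.2, -1.6]
gripper_width: 0.0344
```

```bash
python3 -c "
from mv import *
Y=np.array([.4298,-.1798,.0971]);q=place(Y,[(0,-108,0)])[0];print(q)
plan(q[0],q[1],.13,.0971)
o,c=shot('w9')"
```

```text
[ 0.4403 -0.2873  0.    ]
t 11.5 pos [ 0.6024 -0.3081  0.2009] yaw 0.0971 tilt [ 0.0013 -0.0011] w 0.0344 F [ 0.4282 -0.198  -1.6378]
 rz -0.0 then t [-0.1593 -0.0364  0.0709]
```

View pics/w9.png

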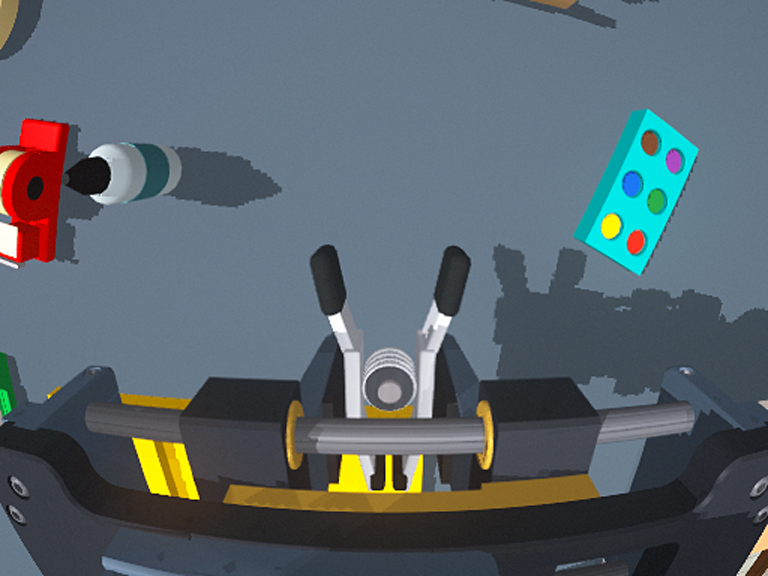

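Request:
send_rows:
  motion:
    - {"rx": 0, "ry": 0, "rz": 0, "tx": -0.025, "ty": -0.006, "tz": 0, "hand": 220}
    - {"rx": 0, "ry": 0, "rz": 0, "tx": -0.042, "ty": -0.01, "tz": 0, "hand": 220}
    - {"rx": 0, "ry": 0, "rz": 0, "tx": -0.042, "ty": -0.01, "tz": 0, "hand": 220}
    - {"rx": 0, "ry": 0, "rz": 0, "tx": -0.035, "ty": -0.007, "tz": 0.01, "hand": 220}
    - {"rx": 0, "ry": 0, "rz": 0, "tx": -0.015, "ty": -0.003, "tz": 0.03, "hand": 220}
    - {"rx": 0, "ry": 0, "rz": 0, "tx": 0, "ty": 0, "tz": 0.02, "hand": 220}
    - {"rx": 0, "ry": 0, "rz": 0, "tx": 0, "ty": 0, "tz": 0.01, "hand": 220}
    - {"rx": 0, "ry": 0, "rz": 0, "tx": 0, "ty": 0, "tz": 0, "hand": 220}

```text
t: 12.35
ee_pos: [0.4398, -0.2869, 0.1284]
orientation: [[0.995, 0.098, -0.003], [0.098, -0.995, 0.002], [-0.003, -0.003, -1.0]]
wrist_force: [0.2, -0.0, -1.0]
gripper_width: 0.0342
```

```bash
python3 -c "
from mv import *
plan(.4403,-.2873,.0855,.0971)
o,c=shot('w10')"
```

```text
t 12.35 pos [ 0.4398 -0.2869  0.1284] yaw 0.0978 tilt [-0.0034  0.0022] w 0.0342 F [ 0.1849 -0.0395 -1.0418]
 rz 0.0007 then t [0.0004 0.0004 0.0429]
```

View pics/w10.png

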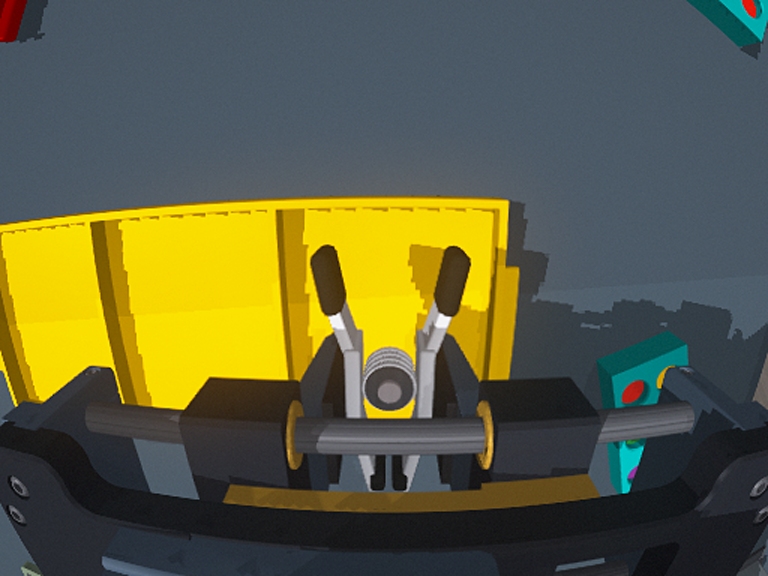

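Request:
send_rows:
  motion:
    - {"rx": 0, "ry": 0, "rz": 0, "tx": 0, "ty": 0, "tz": 0.02, "hand": 220}
    - {"rx": 0, "ry": 0, "rz": 0, "tx": 0, "ty": 0, "tz": 0.012, "hand": 220}
    - {"rx": 0, "ry": 0, "rz": 0, "tx": 0, "ty": 0, "tz": 0.007, "hand": 220}
    - {"rx": 0, "ry": 0, "rz": 0, "tx": 0, "ty": 0, "tz": 0.003, "hand": 220}
    - {"rx": 0, "ry": 0, "rz": 0, "tx": 0, "ty": 0, "tz": 0.001, "hand": 220}
    - {"rx": 0, "ry": 0, "rz": 0, "tx": 0, "ty": 0, "tz": 0, "hand": 220}

```text
t: 13.0
ee_pos: [0.4408, -0.2876, 0.0876]
orientation: [[0.995, 0.097, 0.001], [0.097, -0.995, -0.001], [0.001, 0.001, -1.0]]
wrist_force: [-0.3, -0.1, -1.4]
gripper_width: 0.0343
```

Request:
send_rows:
  motion:
    - {"rx": 0, "ry": 0, "rz": 0, "tx": 0, "ty": 0, "tz": 0, "hand": 120}
    - {"rx": 0, "ry": 0, "rz": 0, "tx": 0, "ty": 0, "tz": 0, "hand": 100}
    - {"rx": 0, "ry": 0, "rz": 0, "tx": 0, "ty": 0, "tz": 0, "hand": 100}
    - {"rx": 0, "ry": 0, "rz": 0, "tx": 0, "ty": 0, "tz": 0, "hand": 100}
    - {"rx": 0, "ry": 0, "rz": 0, "tx": 0, "ty": 0, "tz": -0.01, "hand": 100}
    - {"rx": 0, "ry": 0, "rz": 0, "tx": 0, "ty": 0, "tz": -0.03, "hand": 100}
    - {"rx": 0, "ry": 0, "rz": 0, "tx": 0, "ty": 0, "tz": -0.045, "hand": 100}
    - {"rx": 0, "ry": 0, "rz": 0, "tx": 0, "ty": 0, "tz": -0.045, "hand": 60}
    - {"rx": 0, "ry": 0, "rz": 0, "tx": 0, "ty": 0, "tz": -0.03, "hand": 0}

```text
t: 13.9
ee_pos: [0.4411, -0.2878, 0.2514]
orientation: [[0.995, 0.097, 0.004], [0.097, -0.995, -0.003], [0.004, 0.003, -1.0]]
wrist_force: [1.0, 0.3, -0.1]
gripper_width: 0.0687
```

```bash
python3 -c "
from mv import *
plan(.668,-.022,.245,-.146)
o,c=shot('w11')"
```

```text
t 13.9 pos [ 0.4411 -0.2878  0.2514] yaw 0.0968 tilt [ 0.0043 -0.0029] w 0.0687 F [ 0.9626  0.2843 -0.1167]
 rz 0.2428 then t [ 0.1859 -0.296   0.0064]
```

View pics/w11.png

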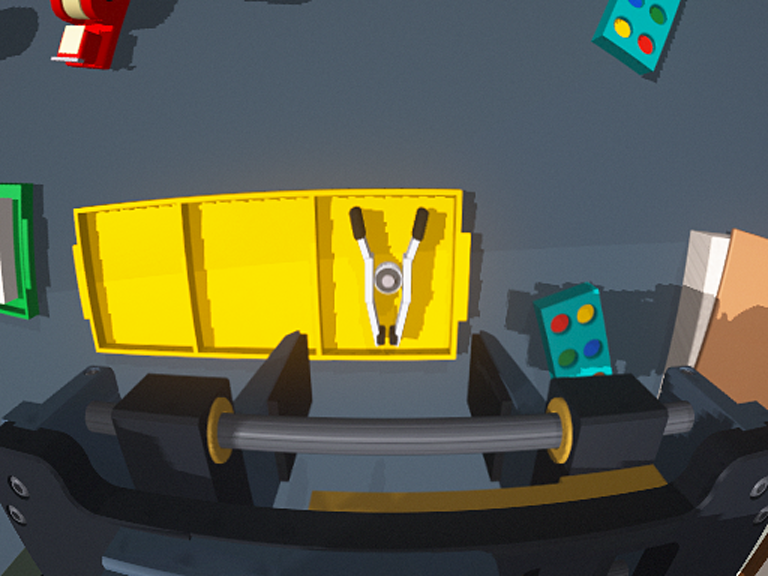

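The clamp lies flat in the right-hand yellow compartment, at (388,280). Next is the dispenser.

Request:
send_rows:
  motion:
    - {"rx": 0, "ry": 0, "rz": 0.122, "tx": 0, "ty": 0, "tz": 0, "hand": 0}
    - {"rx": 0, "ry": 0, "rz": 0.121, "tx": 0, "ty": 0, "tz": 0, "hand": 0}
    - {"rx": 0, "ry": 0, "rz": 0, "tx": 0.016, "ty": -0.025, "tz": 0, "hand": 0}
    - {"rx": 0, "ry": 0, "rz": 0, "tx": 0.024, "ty": -0.038, "tz": 0, "hand": 0}
    - {"rx": 0, "ry": 0, "rz": 0, "tx": 0.024, "ty": -0.038, "tz": 0, "hand": 0}
    - {"rx": 0, "ry": 0, "rz": 0, "tx": 0.024, "ty": -0.038, "tz": 0, "hand": 0}
    - {"rx": 0, "ry": 0, "rz": 0, "tx": 0.024, "ty": -0.038, "tz": 0, "hand": 0}
    - {"rx": 0, "ry": 0, "rz": 0, "tx": 0.024, "ty": -0.038, "tz": 0, "hand": 0}
    - {"rx": 0, "ry": 0, "rz": 0, "tx": 0.024, "ty": -0.038, "tz": 0, "hand": 0}
    - {"rx": 0, "ry": 0, "rz": 0, "tx": 0.016, "ty": -0.027, "tz": 0, "hand": 0}

```text
t: 14.95
ee_pos: [0.6568, -0.0336, 0.2475]
orientation: [[0.99, -0.144, 0.001], [-0.144, -0.99, 0.0], [0.001, -0.0, -1.0]]
wrist_force: [-0.8, -0.5, 0.6]
gripper_width: 0.0913
```

Request:
send_rows:
  motion:
    - {"rx": 0, "ry": 0, "rz": 0, "tx": 0.009, "ty": -0.015, "tz": 0, "hand": 0}
    - {"rx": 0, "ry": 0, "rz": 0, "tx": 0, "ty": 0, "tz": 0, "hand": 0}
    - {"rx": 0, "ry": 0, "rz": 0, "tx": 0, "ty": 0, "tz": 0, "hand": 0}

```text
t: 15.25
ee_pos: [0.6657, -0.0233, 0.2472]
orientation: [[0.989, -0.146, -0.001], [-0.146, -0.989, -0.001], [-0.001, 0.001, -1.0]]
wrist_force: [-0.4, -1.0, 0.6]
gripper_width: 0.0913
```

```bash
python3 -c "
from mv import *
plan(.668,-.022,.245,-.146)
o,c=shot('w12')
cv2.imwrite('pics/w12c.png',cv2.resize(c['image'][110:260,190:330],None,fx=4,fy=4,interpolation=cv2.INTER_CUBIC))"
```

```text
t 15.25 pos [ 0.6657 -0.0233  0.2472] yaw -0.1463 tilt [-0.0012 -0.001 ] w 0.0913 F [-0.4291 -1.0168  0.6426]
 rz -0.0003 then t [ 0.0021 -0.0016  0.0022]
```

View pics/w12.png

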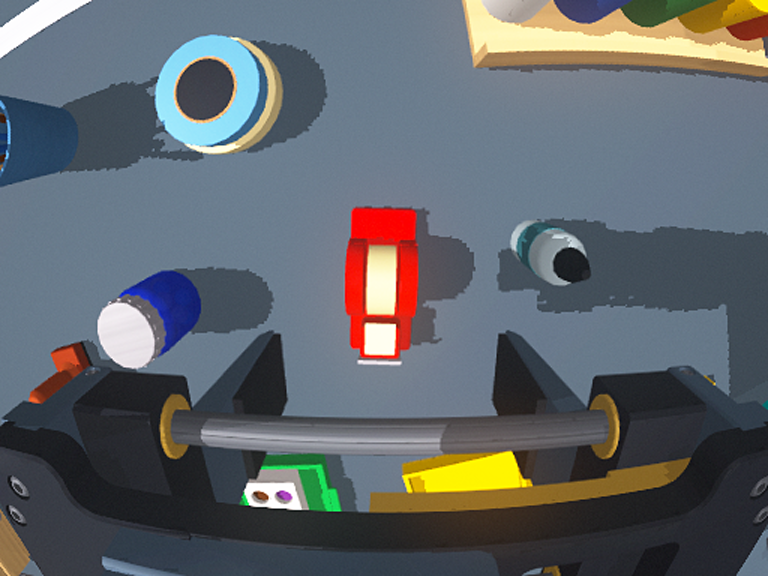

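View pics/w12c.png

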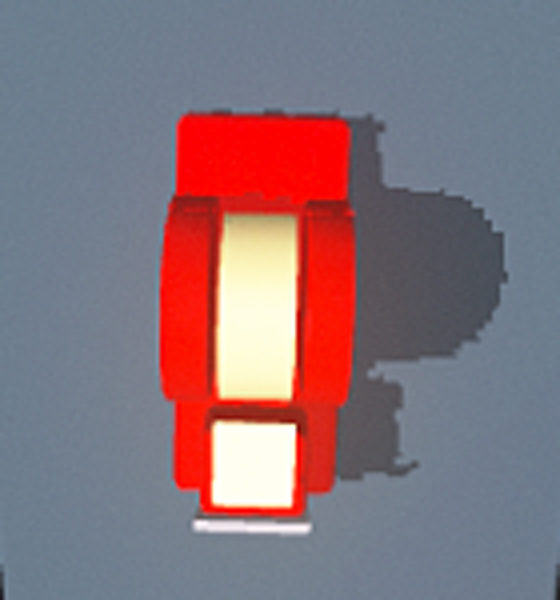

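```bash
python3 - <<'E'
import pickle
from mv import *
o,c=pickle.load(open("pics/w12.pkl","rb"))
uv=np.array([(177,114),(351,116),(174,491),(333,494)])/4-.4+[190,110]
p,r=wfit([(56,24,14),(56,-24,14),(-56,24,14),(-56,-24,14)],uv,[.66,-.02,-.146],o,c);print(p,r)
# drum widest at z60..34: left edge 161, right 355 at v~300
for u,z in((161,.045),(355,.045)): print(wback(np.array((u,300))/4-.4+[190,110],z,o,c))
q=place(p,[(8,0,0)])[0];print(q);plan(q[0],q[1],.102,p[2])
E
```

```text
[ 0.6624 -0.0191 -0.1757] [[-0.316  -0.4876]
 [ 0.1102  0.1986]
 [-0.1065 -0.0025]
 [ 0.3233  0.3614]]
[0.6774 0.0034 0.045 ]
[ 0.6701 -0.0457  0.045 ]
[ 0.6703 -0.0205  0.    ]
t 15.3 pos [ 0.6655 -0.0238  0.2473] yaw -0.1472 tilt [-0.0011 -0.0008] w 0.0913 F [ 0.5024 -0.3542 -0.0795]
 rz 0.0285 then t [ 0.0041 -0.0041  0.1453]
```

```bash
python3 - <<'E'
import pickle
from mv import *
o,c=pickle.load(open("pics/w12.pkl","rb"))
q=wback(np.array((574,265))/1.5-.17,.106,o,c);print(q)
p=np.array([.6703,-.0205]);y=-.1757
d=q[:2]-p;print("tool x,y of glue",d@[np.cos(y),np.sin(y)],d@[np.sin(y),-np.cos(y)])
E
```

```text
[ 0.681  -0.1336  0.106 ]
tool x,y of glue 0.03030860660738567 0.10950451286541259
```

Request:
send_rows:
  motion:
    - {"rx": 0, "ry": 0, "rz": 0.0285, "tx": 0, "ty": 0, "tz": 0.02, "hand": 0}
    - {"rx": 0, "ry": 0, "rz": 0, "tx": 0.004, "ty": -0.004, "tz": 0.03, "hand": 0}
    - {"rx": 0, "ry": 0, "rz": 0, "tx": 0, "ty": 0, "tz": 0.035, "hand": 0}
    - {"rx": 0, "ry": 0, "rz": 0, "tx": 0, "ty": 0, "tz": 0.03, "hand": 0}
    - {"rx": 0, "ry": 0, "rz": 0, "tx": 0, "ty": 0, "tz": 0.02, "hand": 0}
    - {"rx": 0, "ry": 0, "rz": 0, "tx": 0, "ty": 0, "tz": 0.006, "hand": 0}
    - {"rx": 0, "ry": 0, "rz": 0, "tx": 0, "ty": 0, "tz": 0, "hand": 0}

```text
t: 16.0
ee_pos: [0.6703, -0.0205, 0.106]
orientation: [[0.985, -0.175, -0.002], [-0.175, -0.985, -0.0], [-0.001, 0.0, -1.0]]
wrist_force: [0.8, -0.1, 0.9]
gripper_width: 0.0915
```

Request:
send_rows:
  motion:
    - {"rx": 0, "ry": 0, "rz": 0, "tx": 0, "ty": 0, "tz": 0, "hand": 190}
    - {"rx": 0, "ry": 0, "rz": 0, "tx": 0, "ty": 0, "tz": 0, "hand": 190}
    - {"rx": 0, "ry": 0, "rz": 0, "tx": 0, "ty": 0, "tz": 0, "hand": 190}
    - {"rx": 0, "ry": 0, "rz": 0, "tx": 0, "ty": 0, "tz": 0, "hand": 190}
    - {"rx": 0, "ry": 0, "rz": 0, "tx": 0, "ty": 0, "tz": 0, "hand": 190}
    - {"rx": 0, "ry": 0, "rz": 0, "tx": 0, "ty": 0, "tz": 0, "hand": 190}
    - {"rx": 0, "ry": 0, "rz": 0, "tx": 0, "ty": 0, "tz": 0, "hand": 190}
  newtons: 30

```text
t: 16.7
ee_pos: [0.6712, -0.0191, 0.1065]
orientation: [[0.985, -0.174, 0.0], [-0.174, -0.985, 0.0], [0.0, -0.0, -1.0]]
wrist_force: [-0.3, -0.0, 0.6]
gripper_width: 0.048
```

```bash
python3 -c "
from mv import *
plan(.6703,-.0205,.106,-.1757)
o,c=shot('w13')"
```

```text
t 16.7 pos [ 0.6712 -0.0191  0.1065] yaw -0.1745 tilt [0.0003 0.    ] w 0.048 F [-0.3043 -0.0019  0.6117]
 rz 0.0012 then t [-0.0006  0.0016  0.0005]
```

View pics/w13.png

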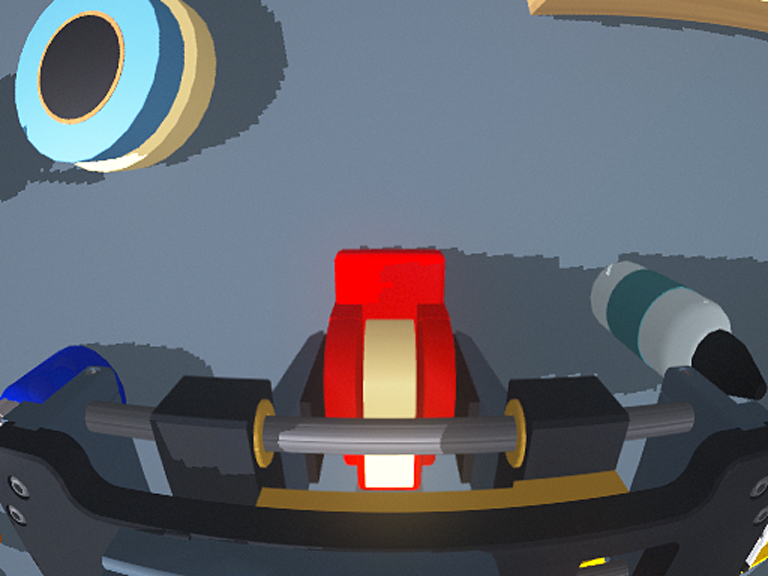

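Request:
send_rows:
  motion:
    - {"rx": 0, "ry": 0, "rz": 0, "tx": 0, "ty": 0, "tz": -0.015, "hand": 190}
    - {"rx": 0, "ry": 0, "rz": 0, "tx": 0, "ty": 0, "tz": -0.035, "hand": 190}
    - {"rx": 0, "ry": 0, "rz": 0, "tx": 0, "ty": 0, "tz": -0.045, "hand": 190}
    - {"rx": 0, "ry": 0, "rz": -0.09, "tx": 0, "ty": 0, "tz": -0.035, "hand": 190}
    - {"rx": 0, "ry": 0, "rz": -0.09, "tx": 0, "ty": 0, "tz": -0.015, "hand": 190}
    - {"rx": 0, "ry": 0, "rz": -0.092, "tx": 0, "ty": 0, "tz": 0, "hand": 190}
    - {"rx": 0, "ry": 0, "rz": 0, "tx": 0, "ty": 0, "tz": 0, "hand": 190}

```text
t: 17.45
ee_pos: [0.671, -0.0193, 0.2526]
orientation: [[0.995, 0.097, 0.001], [0.097, -0.995, -0.0], [0.001, 0.0, -1.0]]
wrist_force: [-0.8, -0.0, -2.2]
gripper_width: 0.0481
```

```bash
python3 -c "
from mv import *
plan(.4378,-.179,.15,.0971)"
```

```text
t 17.45 pos [ 0.671  -0.0193  0.2526] yaw 0.0971 tilt [ 0.0013 -0.0003] w 0.0481 F [-0.7702 -0.0175 -2.2386]
 rz -0.0 then t [-0.2476  0.1363  0.1026]
```

Request:
send_rows:
  motion:
    - {"rx": 0, "ry": 0, "rz": 0, "tx": -0.022, "ty": 0.012, "tz": 0, "hand": 190}
    - {"rx": 0, "ry": 0, "rz": 0, "tx": -0.036, "ty": 0.02, "tz": 0, "hand": 190}
    - {"rx": 0, "ry": 0, "rz": 0, "tx": -0.04, "ty": 0.022, "tz": 0, "hand": 190}
    - {"rx": 0, "ry": 0, "rz": 0, "tx": -0.04, "ty": 0.022, "tz": 0, "hand": 190}
    - {"rx": 0, "ry": 0, "rz": 0, "tx": -0.04, "ty": 0.022, "tz": 0, "hand": 190}
    - {"rx": 0, "ry": 0, "rz": 0, "tx": -0.036, "ty": 0.02, "tz": 0, "hand": 190}
    - {"rx": 0, "ry": 0, "rz": 0, "tx": -0.022, "ty": 0.012, "tz": 0.02, "hand": 190}
    - {"rx": 0, "ry": 0, "rz": 0, "tx": -0.012, "ty": 0.006, "tz": 0.04, "hand": 190}
    - {"rx": 0, "ry": 0, "rz": 0, "tx": 0, "ty": 0, "tz": 0.03, "hand": 190}
    - {"rx": 0, "ry": 0, "rz": 0, "tx": 0, "ty": 0, "tz": 0.012, "hand": 190}

```text
t: 18.45
ee_pos: [0.435, -0.1783, 0.1466]
orientation: [[0.996, 0.094, -0.006], [0.094, -0.996, 0.002], [-0.005, -0.003, -1.0]]
wrist_force: [-0.1, -0.3, -1.5]
gripper_width: 0.0478
```

Request:
send_rows:
  motion:
    - {"rx": 0, "ry": 0, "rz": 0, "tx": 0, "ty": 0, "tz": 0, "hand": 190}

```text
t: 18.55
ee_pos: [0.4359, -0.1783, 0.1474]
orientation: [[0.995, 0.095, -0.005], [0.095, -0.995, 0.002], [-0.005, -0.003, -1.0]]
wrist_force: [-0.7, -1.1, -2.1]
gripper_width: 0.0477
```

```bash
python3 -c "
from mv import *
plan(.4378,-.179,.111,.0971)
o,c=shot('w14')"
```

```text
t 18.55 pos [ 0.4359 -0.1783  0.1474] yaw 0.0952 tilt [-0.0051  0.0021] w 0.0477 F [-0.7007 -1.0902 -2.0738]
 rz -0.0019 then t [0.0018 0.0009 0.0364]
```

View pics/w14.png

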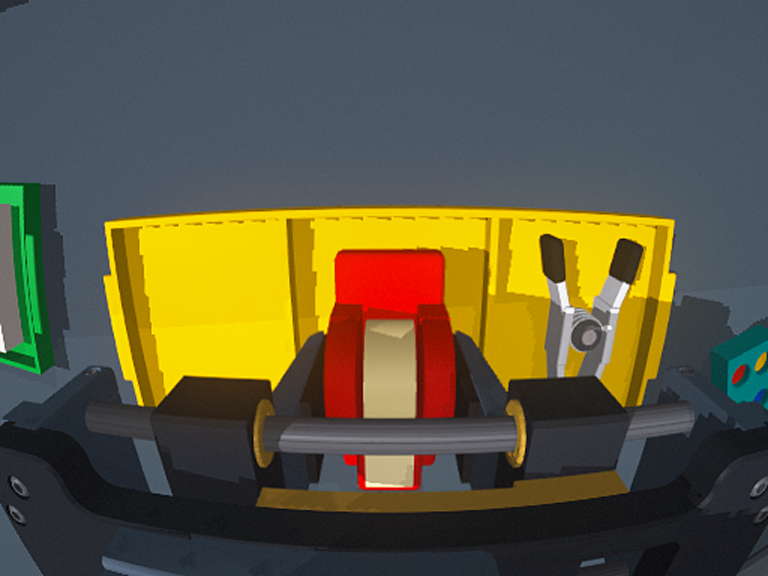

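```bash
python3 - <<'E'
import pickle
from mv import *
o,c=pickle.load(open("pics/w14.pkl","rb"))
Y=np.array([.4298,-.1798,.0971])
R=np.array([[np.cos(Y[2]),np.sin(Y[2])],[-np.sin(Y[2]),np.cos(Y[2])]])
for uv in((106,220),(673,219),(390,208),(495,210),(288,211)):
    q=wback(np.array(uv)/1.5-.17,.018,o,c);print(uv,R@(q[:2]-Y[:2]))
# base far end of dispenser z
q=wback(np.array((390,250))/1.5-.17,.0474-.004+.004+.014-.0065,o,c);print(R@(q[:2]-Y[:2]))
E
```

```text
(106, 220) [0.0678 0.162 ]
(673, 219) [ 0.0678 -0.1627]
(390, 208) [ 0.0672 -0.0008]
(495, 210) [ 0.067  -0.0537]
(288, 211) [0.0666 0.0505]
[ 0.0533 -0.0008]
```

Request:
send_rows:
  motion:
    - {"rx": 0, "ry": 0, "rz": 0, "tx": 0.001, "ty": 0.001, "tz": 0.015, "hand": 190}
    - {"rx": 0, "ry": 0, "rz": 0, "tx": 0, "ty": 0, "tz": 0.012, "hand": 190}
    - {"rx": 0, "ry": 0, "rz": 0, "tx": 0, "ty": 0, "tz": 0.006, "hand": 190}
    - {"rx": 0, "ry": 0, "rz": 0, "tx": 0, "ty": 0, "tz": 0.003, "hand": 190}
    - {"rx": 0, "ry": 0, "rz": 0, "tx": 0, "ty": 0, "tz": 0, "hand": 190}
    - {"rx": 0, "ry": 0, "rz": 0, "tx": 0, "ty": 0, "tz": 0, "hand": 190}
    - {"rx": 0, "ry": 0, "rz": 0, "tx": 0, "ty": 0, "tz": 0, "hand": 190}

```text
t: 19.3
ee_pos: [0.4389, -0.1797, 0.1138]
orientation: [[0.995, 0.097, 0.001], [0.097, -0.995, -0.001], [0.001, 0.001, -1.0]]
wrist_force: [-0.8, -0.1, -2.7]
gripper_width: 0.0479
```

Request:
send_rows:
  motion:
    - {"rx": 0, "ry": 0, "rz": 0, "tx": 0, "ty": 0, "tz": 0.002, "hand": 190}
    - {"rx": 0, "ry": 0, "rz": 0, "tx": 0, "ty": 0, "tz": 0.0005, "hand": 190}
    - {"rx": 0, "ry": 0, "rz": 0, "tx": 0, "ty": 0, "tz": 0, "hand": 190}

```text
t: 19.6
ee_pos: [0.4385, -0.1796, 0.1107]
orientation: [[0.995, 0.097, -0.0], [0.097, -0.995, 0.0], [-0.0, -0.0, -1.0]]
wrist_force: [-0.3, 0.2, -2.9]
gripper_width: 0.048
```

Request:
send_rows:
  motion:
    - {"rx": 0, "ry": 0, "rz": 0, "tx": 0, "ty": 0, "tz": 0, "hand": 90}
    - {"rx": 0, "ry": 0, "rz": 0, "tx": 0, "ty": 0, "tz": 0, "hand": 50}
    - {"rx": 0, "ry": 0, "rz": 0, "tx": 0, "ty": 0, "tz": 0, "hand": 50}
    - {"rx": 0, "ry": 0, "rz": 0, "tx": 0, "ty": 0, "tz": 0, "hand": 50}
    - {"rx": 0, "ry": 0, "rz": 0, "tx": 0, "ty": 0, "tz": -0.015, "hand": 50}
    - {"rx": 0, "ry": 0, "rz": 0, "tx": 0, "ty": 0, "tz": -0.035, "hand": 50}
    - {"rx": 0, "ry": 0, "rz": 0, "tx": 0, "ty": 0, "tz": -0.045, "hand": 20}
    - {"rx": 0, "ry": 0, "rz": 0, "tx": 0, "ty": 0, "tz": -0.035, "hand": 0}
    - {"rx": 0, "ry": 0, "rz": 0, "tx": 0, "ty": 0, "tz": -0.015, "hand": 0}

```text
t: 20.5
ee_pos: [0.4398, -0.1801, 0.2595]
orientation: [[0.995, 0.097, 0.006], [0.097, -0.995, -0.003], [0.006, 0.003, -1.0]]
wrist_force: [1.1, 0.7, -0.4]
gripper_width: 0.0909
```

```bash
python3 -c "
from mv import *
plan(.666,.160,.255,.0971)
o,c=shot('w15')"
```

```text
t 20.5 pos [ 0.4398 -0.1801  0.2595] yaw 0.0973 tilt [ 0.0062 -0.0028] w 0.0909 F [ 1.0787  0.6886 -0.3885]
 rz 0.0002 then t [ 0.2581 -0.3166  0.0045]
```

View pics/w15.png

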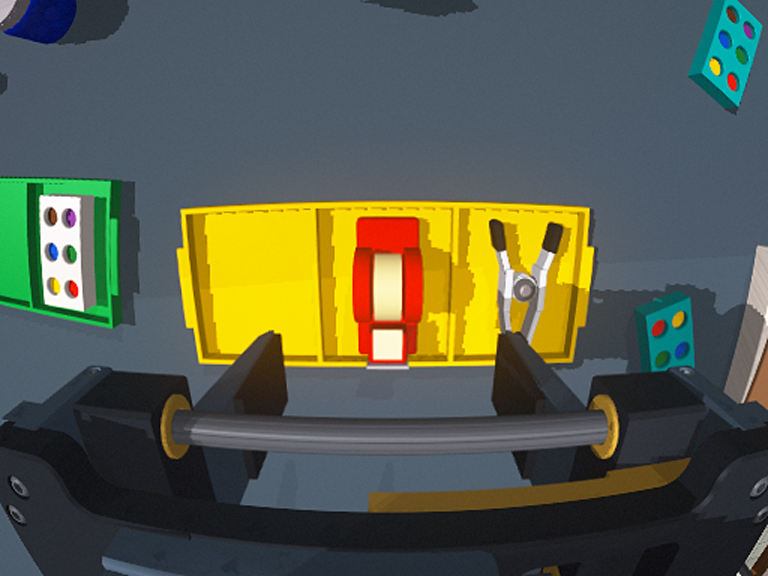

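The dispenser stands in the middle compartment, at (388,290). Next is the cobalt jar.

Request:
send_rows:
  motion:
    - {"rx": 0, "ry": 0, "rz": 0, "tx": 0.018, "ty": -0.022, "tz": 0, "hand": 0}
    - {"rx": 0, "ry": 0, "rz": 0, "tx": 0.028, "ty": -0.035, "tz": 0, "hand": 0}
    - {"rx": 0, "ry": 0, "rz": 0, "tx": 0.028, "ty": -0.035, "tz": 0, "hand": 0}
    - {"rx": 0, "ry": 0, "rz": 0, "tx": 0.028, "ty": -0.035, "tz": 0, "hand": 0}
    - {"rx": 0, "ry": 0, "rz": 0, "tx": 0.028, "ty": -0.035, "tz": 0, "hand": 0}
    - {"rx": 0, "ry": 0, "rz": 0, "tx": 0.028, "ty": -0.035, "tz": 0, "hand": 0}
    - {"rx": 0, "ry": 0, "rz": 0, "tx": 0.028, "ty": -0.035, "tz": 0, "hand": 0}
    - {"rx": 0, "ry": 0, "rz": 0, "tx": 0.028, "ty": -0.035, "tz": 0, "hand": 0}
    - {"rx": 0, "ry": 0, "rz": 0, "tx": 0.025, "ty": -0.03, "tz": 0, "hand": 0}
    - {"rx": 0, "ry": 0, "rz": 0, "tx": 0.018, "ty": -0.02, "tz": 0, "hand": 0}

```text
t: 21.55
ee_pos: [0.6643, 0.1634, 0.254]
orientation: [[0.995, 0.099, -0.001], [0.099, -0.995, 0.0], [-0.001, -0.0, -1.0]]
wrist_force: [-0.5, 0.3, -0.9]
gripper_width: 0.0908
```

Request:
send_rows:
  motion:
    - {"rx": 0, "ry": 0, "rz": 0, "tx": 0, "ty": 0, "tz": 0, "hand": 0}
    - {"rx": 0, "ry": 0, "rz": 0, "tx": 0, "ty": 0, "tz": 0, "hand": 0}

```text
t: 21.75
ee_pos: [0.6632, 0.161, 0.2541]
orientation: [[0.995, 0.098, -0.003], [0.098, -0.995, -0.001], [-0.003, 0.001, -1.0]]
wrist_force: [0.1, -0.5, 0.3]
gripper_width: 0.0914
```

```bash
python3 -c "
from mv import *
plan(.666,.160,.255,.0971)
o,c=shot('w16')
cv2.imwrite('pics/w16c.png',cv2.resize(c['image'][110:260,190:330],None,fx=4,fy=4,interpolation=cv2.INTER_CUBIC))"
```

```text
t 21.75 pos [0.6632 0.161  0.2541] yaw 0.0982 tilt [-0.0026 -0.0011] w 0.0914 F [ 0.1368 -0.5202  0.2895]
 rz 0.0011 then t [ 0.0027  0.0013 -0.0009]
```

View pics/w16.png

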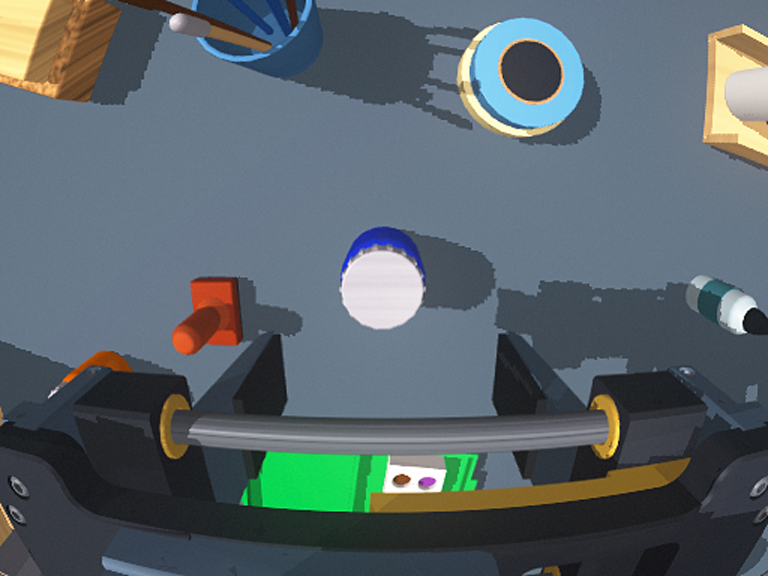

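View pics/w16c.png

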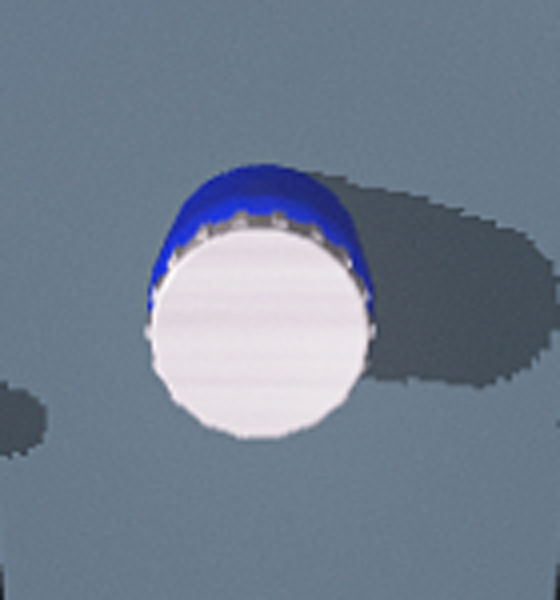

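```bash
python3 - <<'E'
import pickle
from mv import *
o,c=pickle.load(open("pics/w16.pkl","rb"))
p=wback(np.array((260,332))/4-.4+[190,110],.082,o,c);print(p)
for u,v in((150,332),(371,332),(260,226),(260,438)): print(wback(np.array((u,v))/4-.4+[190,110],.082,o,c)-p)
p2=wback(np.array((262,165))/4-.4+[190,110],.0,o,c);print(p2)
plan(p[0],p[1],.096,.0982)
E
```

```text
[0.6699 0.1643 0.082 ]
[-0.0025  0.0254 -0.    ]
[ 0.0025 -0.0255  0.    ]
[0.0248 0.0023 0.    ]
[-0.0261 -0.0024  0.    ]
[0.6969 0.1675 0.    ]
t 21.8 pos [0.663  0.1603 0.2546] yaw 0.0973 tilt [-0.0022 -0.0011] w 0.0913 F [-0.2939 -1.4633  0.1839]
 rz -0.0009 then t [ 0.0073 -0.0033  0.1586]
```

Request:
send_rows:
  motion:
    - {"rx": 0, "ry": 0, "rz": 0, "tx": 0.004, "ty": -0.002, "tz": 0.025, "hand": 0}
    - {"rx": 0, "ry": 0, "rz": 0, "tx": 0.003, "ty": -0.001, "tz": 0.04, "hand": 0}
    - {"rx": 0, "ry": 0, "rz": 0, "tx": 0, "ty": 0, "tz": 0.04, "hand": 0}
    - {"rx": 0, "ry": 0, "rz": 0, "tx": 0, "ty": 0, "tz": 0.03, "hand": 0}
    - {"rx": 0, "ry": 0, "rz": 0, "tx": 0, "ty": 0, "tz": 0.018, "hand": 0}
    - {"rx": 0, "ry": 0, "rz": 0, "tx": 0, "ty": 0, "tz": 0.005, "hand": 0}
    - {"rx": 0, "ry": 0, "rz": 0, "tx": 0, "ty": 0, "tz": 0, "hand": 0}

```text
t: 22.5
ee_pos: [0.6698, 0.1635, 0.0975]
orientation: [[0.995, 0.096, -0.001], [0.096, -0.995, -0.001], [-0.001, 0.0, -1.0]]
wrist_force: [0.0, 0.1, 1.5]
gripper_width: 0.091
```

Request:
send_rows:
  motion:
    - {"rx": 0, "ry": 0, "rz": 0, "tx": 0, "ty": 0, "tz": 0, "hand": 160}
    - {"rx": 0, "ry": 0, "rz": 0, "tx": 0, "ty": 0, "tz": 0, "hand": 160}
    - {"rx": 0, "ry": 0, "rz": 0, "tx": 0, "ty": 0, "tz": 0, "hand": 160}
    - {"rx": 0, "ry": 0, "rz": 0, "tx": 0, "ty": 0, "tz": 0, "hand": 160}
    - {"rx": 0, "ry": 0, "rz": 0, "tx": 0, "ty": 0, "tz": 0, "hand": 160}
    - {"rx": 0, "ry": 0, "rz": 0, "tx": 0, "ty": 0, "tz": 0, "hand": 160}
  newtons: 30

```text
t: 23.1
ee_pos: [0.6705, 0.1651, 0.0985]
orientation: [[0.995, 0.097, 0.001], [0.097, -0.995, 0.001], [0.001, -0.001, -1.0]]
wrist_force: [-1.4, 1.6, 3.2]
gripper_width: 0.0577
```

```bash
python3 -c "
from mv import *
plan(.6699,.1643,.096,.0982)
o,c=shot('w17')"
```

```text
t 23.1 pos [0.6705 0.1651 0.0985] yaw 0.0971 tilt [0.0011 0.0009] w 0.0577 F [-1.3527  1.5759  3.1993]
 rz -0.0011 then t [-0.0007  0.0007  0.0025]
```

View pics/w17.png

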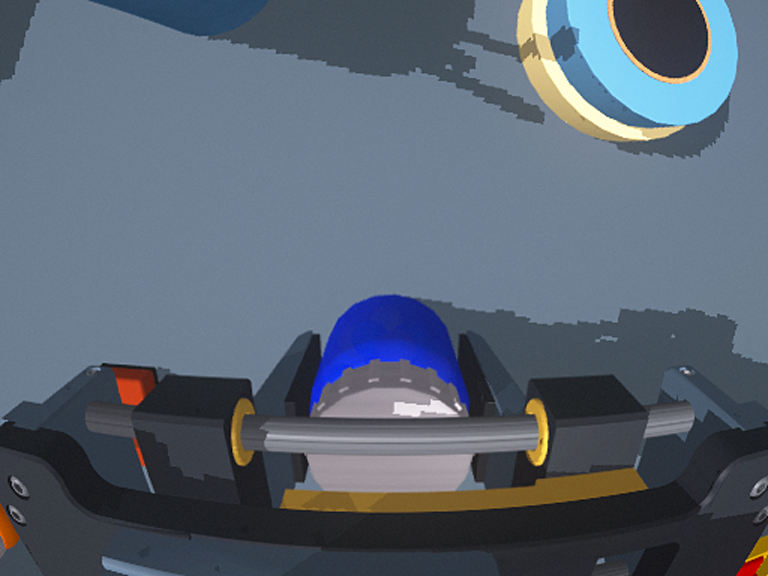

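Request:
send_rows:
  motion:
    - {"rx": 0, "ry": 0, "rz": 0, "tx": 0, "ty": 0, "tz": -0.015, "hand": 160}
    - {"rx": 0, "ry": 0, "rz": 0, "tx": 0, "ty": 0, "tz": -0.035, "hand": 160}
    - {"rx": 0, "ry": 0, "rz": 0, "tx": 0, "ty": 0, "tz": -0.045, "hand": 160}
    - {"rx": 0, "ry": 0, "rz": 0, "tx": 0, "ty": 0, "tz": -0.035, "hand": 160}
    - {"rx": 0, "ry": 0, "rz": 0, "tx": 0, "ty": 0, "tz": -0.02, "hand": 160}
    - {"rx": 0, "ry": 0, "rz": 0, "tx": 0, "ty": 0, "tz": 0, "hand": 160}

```text
t: 23.75
ee_pos: [0.6714, 0.1644, 0.2519]
orientation: [[0.995, 0.097, 0.007], [0.097, -0.995, 0.001], [0.007, -0.0, -1.0]]
wrist_force: [0.9, 0.6, -3.1]
gripper_width: 0.0571
```

```bash
python3 -c "
from mv import *
q=place([.4298,-.1798,.0971],[(0,108,0)])[0];print(q)
plan(q[0],q[1],.1035,.0971)"
```

```text
[ 0.4193 -0.0723  0.    ]
t 23.75 pos [0.6714 0.1644 0.2519] yaw 0.0973 tilt [0.0071 0.0008] w 0.0571 F [ 0.8969  0.6327 -3.0885]
 rz 0.0002 then t [-0.2739  0.2112  0.1484]
```

Request:
send_rows:
  motion:
    - {"rx": 0, "ry": 0, "rz": 0, "tx": -0.02, "ty": 0.015, "tz": 0, "hand": 160}
    - {"rx": 0, "ry": 0, "rz": 0, "tx": -0.035, "ty": 0.027, "tz": 0, "hand": 160}
    - {"rx": 0, "ry": 0, "rz": 0, "tx": -0.038, "ty": 0.029, "tz": 0, "hand": 160}
    - {"rx": 0, "ry": 0, "rz": 0, "tx": -0.038, "ty": 0.029, "tz": 0, "hand": 160}
    - {"rx": 0, "ry": 0, "rz": 0, "tx": -0.038, "ty": 0.029, "tz": 0, "hand": 160}
    - {"rx": 0, "ry": 0, "rz": 0, "tx": -0.038, "ty": 0.029, "tz": 0, "hand": 160}
    - {"rx": 0, "ry": 0, "rz": 0, "tx": -0.035, "ty": 0.027, "tz": 0, "hand": 160}
    - {"rx": 0, "ry": 0, "rz": 0, "tx": -0.02, "ty": 0.017, "tz": 0.01, "hand": 160}
    - {"rx": 0, "ry": 0, "rz": 0, "tx": -0.011, "ty": 0.009, "tz": 0.03, "hand": 160}
    - {"rx": 0, "ry": 0, "rz": 0, "tx": 0, "ty": 0, "tz": 0.04, "hand": 160}

```text
t: 24.75
ee_pos: [0.4174, -0.0733, 0.1672]
orientation: [[0.995, 0.095, 0.001], [0.095, -0.995, -0.001], [0.001, 0.001, -1.0]]
wrist_force: [1.9, 0.5, -4.2]
gripper_width: 0.0576
```

Request:
send_rows:
  motion:
    - {"rx": 0, "ry": 0, "rz": 0, "tx": 0, "ty": 0, "tz": 0.02, "hand": 160}
    - {"rx": 0, "ry": 0, "rz": 0, "tx": 0, "ty": 0, "tz": 0.01, "hand": 160}
    - {"rx": 0, "ry": 0, "rz": 0, "tx": 0, "ty": 0, "tz": 0, "hand": 160}
    - {"rx": 0, "ry": 0, "rz": 0, "tx": 0, "ty": 0, "tz": 0, "hand": 160}

```text
t: 25.15
ee_pos: [0.4195, -0.072, 0.138]
orientation: [[0.995, 0.097, 0.001], [0.097, -0.995, -0.0], [0.001, 0.0, -1.0]]
wrist_force: [-0.2, -0.0, -2.1]
gripper_width: 0.0577
```

```bash
python3 -c "
from mv import *
plan(.4193,-.0723,.1035,.0971)
o,c=shot('w18')"
```

```text
t 25.15 pos [ 0.4195 -0.072   0.138 ] yaw 0.0976 tilt [ 0.0006 -0.0003] w 0.0577 F [-0.2373 -0.0275 -2.1414]
 rz 0.0005 then t [-0.0002  0.0002  0.0345]
```

View pics/w18.png

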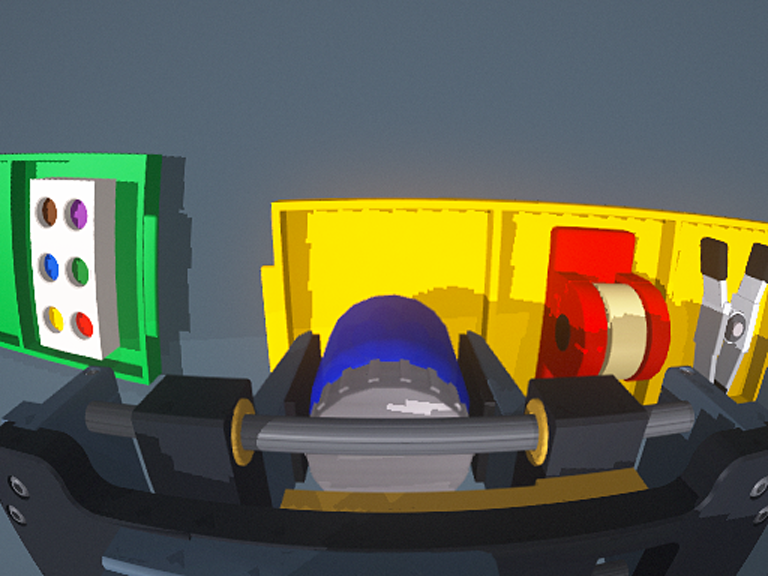

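Request:
send_rows:
  motion:
    - {"rx": 0, "ry": 0, "rz": 0, "tx": 0, "ty": 0, "tz": 0.015, "hand": 160}
    - {"rx": 0, "ry": 0, "rz": 0, "tx": 0, "ty": 0, "tz": 0.01, "hand": 160}
    - {"rx": 0, "ry": 0, "rz": 0, "tx": 0, "ty": 0, "tz": 0.005, "hand": 160}
    - {"rx": 0, "ry": 0, "rz": 0, "tx": 0, "ty": 0, "tz": 0.003, "hand": 160}
    - {"rx": 0, "ry": 0, "rz": 0, "tx": 0, "ty": 0, "tz": 0, "hand": 160}
    - {"rx": 0, "ry": 0, "rz": 0, "tx": 0, "ty": 0, "tz": 0, "hand": 160}

```text
t: 25.8
ee_pos: [0.4193, -0.0721, 0.105]
orientation: [[0.995, 0.097, 0.001], [0.097, -0.995, -0.0], [0.001, 0.0, -1.0]]
wrist_force: [-0.0, 0.4, -3.6]
gripper_width: 0.0578
```

```bash
python3 -c "
from mv import *
plan(.4193,-.0723,.1025,.0971)"
```

```text
t 25.8 pos [ 0.4193 -0.0721  0.105 ] yaw 0.0973 tilt [ 0.0007 -0.0002] w 0.0578 F [-0.0143  0.3575 -3.6089]
 rz 0.0002 then t [-0.0001  0.0002  0.0025]
```

Request:
send_rows:
  motion:
    - {"rx": 0, "ry": 0, "rz": 0, "tx": 0, "ty": 0, "tz": 0.0015, "hand": 160}
    - {"rx": 0, "ry": 0, "rz": 0, "tx": 0, "ty": 0, "tz": 0.001, "hand": 160}
    - {"rx": 0, "ry": 0, "rz": 0, "tx": 0, "ty": 0, "tz": 0, "hand": 160}

```text
t: 26.1
ee_pos: [0.4192, -0.0721, 0.1025]
orientation: [[0.995, 0.097, 0.001], [0.097, -0.995, -0.0], [0.001, 0.0, -1.0]]
wrist_force: [-0.4, 0.6, -1.0]
gripper_width: 0.058
```

Request:
send_rows:
  motion:
    - {"rx": 0, "ry": 0, "rz": 0, "tx": 0, "ty": 0, "tz": 0, "hand": 70}
    - {"rx": 0, "ry": 0, "rz": 0, "tx": 0, "ty": 0, "tz": 0, "hand": 40}
    - {"rx": 0, "ry": 0, "rz": 0, "tx": 0, "ty": 0, "tz": 0, "hand": 40}
    - {"rx": 0, "ry": 0, "rz": 0, "tx": 0, "ty": 0, "tz": 0, "hand": 40}
    - {"rx": 0, "ry": 0, "rz": 0, "tx": 0, "ty": 0, "tz": -0.015, "hand": 40}
    - {"rx": 0, "ry": 0, "rz": 0, "tx": 0, "ty": 0, "tz": -0.035, "hand": 40}
    - {"rx": 0, "ry": 0, "rz": 0, "tx": 0, "ty": 0, "tz": -0.045, "hand": 40}
    - {"rx": 0, "ry": 0, "rz": 0, "tx": 0, "ty": 0, "tz": -0.035, "hand": 40}
    - {"rx": 0, "ry": 0, "rz": 0, "tx": 0, "ty": 0, "tz": -0.015, "hand": 40}

```text
t: 27.0
ee_pos: [0.4203, -0.0722, 0.2507]
orientation: [[0.995, 0.097, 0.006], [0.097, -0.995, -0.001], [0.006, 0.002, -1.0]]
wrist_force: [0.6, -0.2, -0.0]
gripper_width: 0.077
```

```bash
python3 -c "
from mv import *
plan(.61,.30,.25,.0971)
o,c=shot('w19')"
```

```text
t 27.0 pos [ 0.4203 -0.0722  0.2507] yaw 0.0973 tilt [ 0.0065 -0.0014] w 0.077 F [ 0.623  -0.2242 -0.0348]
 rz 0.0002 then t [ 0.2249 -0.3521  0.0007]
```

View pics/w19.png

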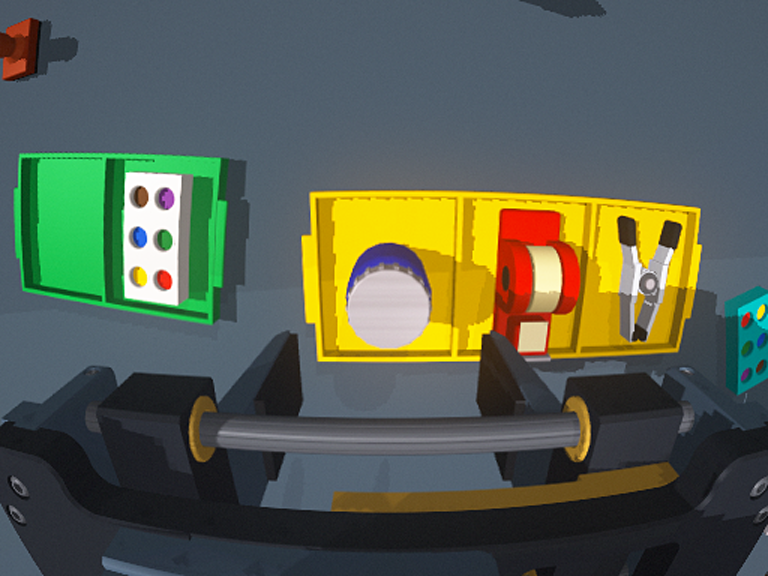

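Request:
send_rows:
  motion:
    - {"rx": 0, "ry": 0, "rz": 0, "tx": 0.015, "ty": -0.024, "tz": 0, "hand": 80}
    - {"rx": 0, "ry": 0, "rz": 0, "tx": 0.024, "ty": -0.038, "tz": 0, "hand": 80}
    - {"rx": 0, "ry": 0, "rz": 0, "tx": 0.024, "ty": -0.038, "tz": 0, "hand": 80}
    - {"rx": 0, "ry": 0, "rz": 0, "tx": 0.024, "ty": -0.038, "tz": 0, "hand": 80}
    - {"rx": 0, "ry": 0, "rz": 0, "tx": 0.024, "ty": -0.038, "tz": 0, "hand": 80}
    - {"rx": 0, "ry": 0, "rz": 0, "tx": 0.024, "ty": -0.038, "tz": 0, "hand": 80}
    - {"rx": 0, "ry": 0, "rz": 0, "tx": 0.024, "ty": -0.038, "tz": 0, "hand": 80}
    - {"rx": 0, "ry": 0, "rz": 0, "tx": 0.024, "ty": -0.038, "tz": 0, "hand": 80}
    - {"rx": 0, "ry": 0, "rz": 0, "tx": 0.024, "ty": -0.038, "tz": 0, "hand": 80}
    - {"rx": 0, "ry": 0, "rz": 0, "tx": 0.018, "ty": -0.024, "tz": 0, "hand": 80}

```text
t: 28.05
ee_pos: [0.6092, 0.3031, 0.2454]
orientation: [[0.995, 0.099, -0.001], [0.099, -0.995, -0.0], [-0.001, -0.0, -1.0]]
wrist_force: [-0.2, 1.0, 0.0]
gripper_width: 0.0632
```

Request:
send_rows:
  motion:
    - {"rx": 0, "ry": 0, "rz": 0, "tx": 0, "ty": 0, "tz": 0, "hand": 80}
    - {"rx": 0, "ry": 0, "rz": 0, "tx": 0, "ty": 0, "tz": 0, "hand": 80}

```text
t: 28.25
ee_pos: [0.6083, 0.3003, 0.2454]
orientation: [[0.995, 0.098, -0.003], [0.098, -0.995, -0.002], [-0.003, 0.002, -1.0]]
wrist_force: [-0.1, -0.7, -0.1]
gripper_width: 0.0623
```

```bash
python3 -c "
from mv import *
plan(.61,.30,.25,.0971)
o,c=shot('w20')
cv2.imwrite('pics/w20c.png',cv2.resize(c['image'][110:260,190:330],None,fx=4,fy=4,interpolation=cv2.INTER_CUBIC))"
```

```text
t 28.25 pos [0.6083 0.3003 0.2454] yaw 0.0982 tilt [-0.0027 -0.0018] w 0.0623 F [-0.0972 -0.6813 -0.1042]
 rz 0.0011 then t [ 0.0017  0.0004 -0.0046]
```

View pics/w20.png

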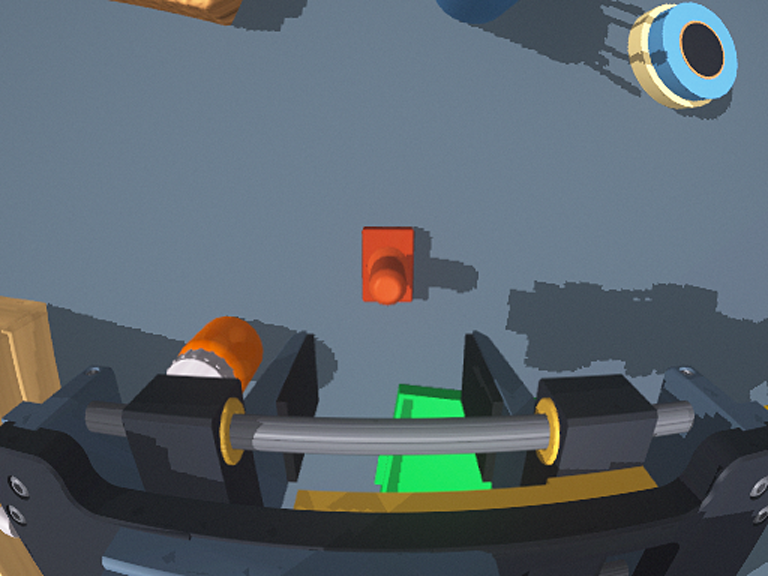

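View pics/w20c.png

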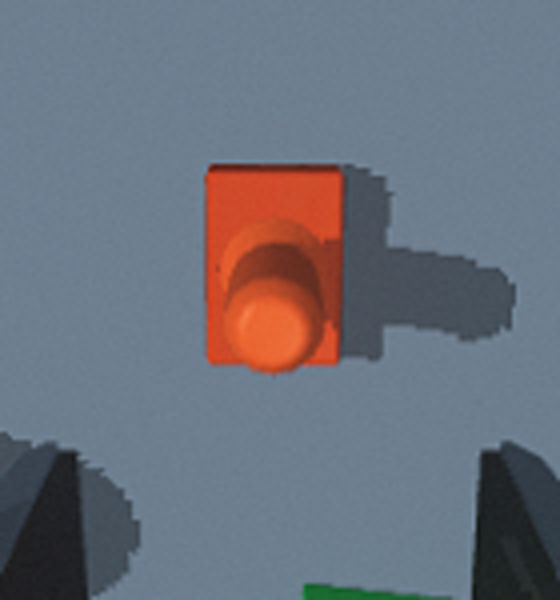

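```bash
python3 - <<'E'
import pickle
from mv import *
o,c=pickle.load(open("pics/w20.pkl","rb"))
uv=np.array([(206,170),(343,170),(207,364),(341,363)])/4-.4+[190,110]
p,r=wfit([(28,19,18),(28,-19,18),(-28,19,18),(-28,-19,18)],uv,[.62,.3,.1],o,c);print(p,r)
print(wback(np.array((274,322))/4-.4+[190,110],.076,o,c))
plan(p[0],p[1],.117,.0971)
E
```

```text
[0.6175 0.3005 0.0965] [[-0.5038 -0.483 ]
 [ 0.4073 -0.4535]
 [-0.0455  0.3722]
 [ 0.1457  0.6542]]
[0.6185 0.3005 0.076 ]
t 28.3 pos [0.6081 0.2995 0.246 ] yaw 0.0973 tilt [-0.0023 -0.0017] w 0.0624 F [-0.6637 -0.0772 -0.066 ]
 rz 0.0002 then t [ 0.0094 -0.      0.129 ]
```

Request:
send_rows:
  motion:
    - {"rx": 0, "ry": 0, "rz": 0, "tx": 0.005, "ty": 0, "tz": 0.02, "hand": 80}
    - {"rx": 0, "ry": 0, "rz": 0, "tx": 0.005, "ty": 0, "tz": 0.035, "hand": 80}
    - {"rx": 0, "ry": 0, "rz": 0, "tx": 0, "ty": 0, "tz": 0.035, "hand": 80}
    - {"rx": 0, "ry": 0, "rz": 0, "tx": 0, "ty": 0, "tz": 0.025, "hand": 80}
    - {"rx": 0, "ry": 0, "rz": 0, "tx": 0, "ty": 0, "tz": 0.012, "hand": 80}
    - {"rx": 0, "ry": 0, "rz": 0, "tx": 0, "ty": 0, "tz": 0.002, "hand": 80}
    - {"rx": 0, "ry": 0, "rz": 0, "tx": 0, "ty": 0, "tz": 0, "hand": 80}

```text
t: 29.0
ee_pos: [0.6192, 0.3008, 0.1192]
orientation: [[0.995, 0.097, 0.001], [0.097, -0.995, 0.0], [0.001, -0.0, -1.0]]
wrist_force: [-0.0, 0.5, -0.5]
gripper_width: 0.0624
```

Request:
send_rows:
  motion:
    - {"rx": 0, "ry": 0, "rz": 0, "tx": 0, "ty": 0, "tz": 0, "hand": 240}
    - {"rx": 0, "ry": 0, "rz": 0, "tx": 0, "ty": 0, "tz": 0, "hand": 240}
    - {"rx": 0, "ry": 0, "rz": 0, "tx": 0, "ty": 0, "tz": 0, "hand": 240}
    - {"rx": 0, "ry": 0, "rz": 0, "tx": 0, "ty": 0, "tz": 0, "hand": 240}
    - {"rx": 0, "ry": 0, "rz": 0, "tx": 0, "ty": 0, "tz": 0, "hand": 240}
    - {"rx": 0, "ry": 0, "rz": 0, "tx": 0, "ty": 0, "tz": 0, "hand": 240}
    - {"rx": 0, "ry": 0, "rz": 0, "tx": 0, "ty": 0, "tz": 0, "hand": 240}
  newtons: 20

```text
t: 29.7
ee_pos: [0.6188, 0.3013, 0.1183]
orientation: [[0.995, 0.097, 0.0], [0.097, -0.995, 0.0], [0.0, -0.0, -1.0]]
wrist_force: [-0.1, 0.2, 1.5]
gripper_width: 0.0232
```

```bash
python3 -c "
from mv import *
plan(.6175,.3005,.116,.0982)
o,c=shot('w21')"
```

```text
t 29.7 pos [0.6188 0.3013 0.1183] yaw 0.0973 tilt [0.0001 0.0001] w 0.0232 F [-0.0818  0.2043  1.4802]
 rz -0.0009 then t [-0.0014  0.0006  0.0023]
```

View pics/w21.png

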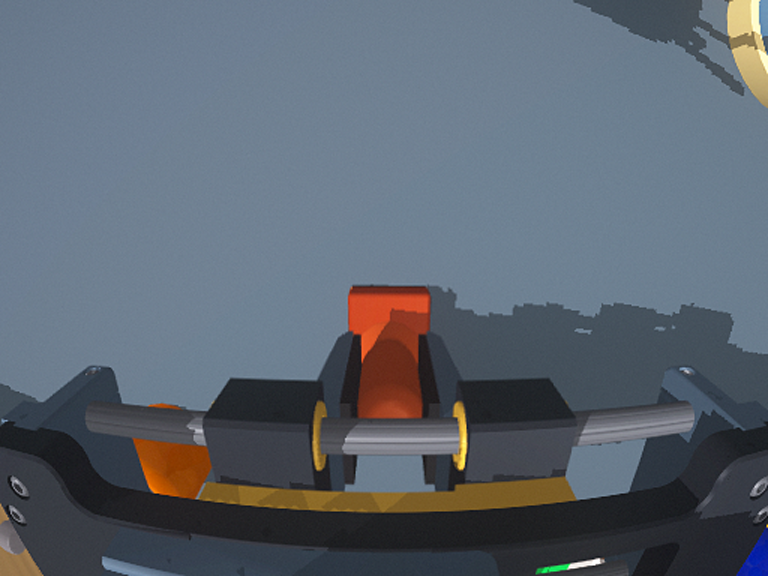

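Request:
send_rows:
  motion:
    - {"rx": 0, "ry": 0, "rz": 0, "tx": 0, "ty": 0, "tz": -0.015, "hand": 240}
    - {"rx": 0, "ry": 0, "rz": 0, "tx": 0, "ty": 0, "tz": -0.035, "hand": 240}
    - {"rx": 0, "ry": 0, "rz": 0, "tx": 0, "ty": 0, "tz": -0.04, "hand": 240}
    - {"rx": 0, "ry": 0, "rz": 0.07, "tx": 0, "ty": 0, "tz": -0.025, "hand": 240}
    - {"rx": 0, "ry": 0, "rz": 0.068, "tx": 0, "ty": 0, "tz": -0.015, "hand": 240}
    - {"rx": 0, "ry": 0, "rz": 0, "tx": 0, "ty": 0, "tz": 0, "hand": 240}

```text
t: 30.35
ee_pos: [0.6197, 0.3015, 0.2523]
orientation: [[0.999, -0.041, 0.006], [-0.041, -0.999, 0.003], [0.006, -0.003, -1.0]]
wrist_force: [-0.7, 0.1, -1.1]
gripper_width: 0.0234
```

```bash
python3 -c "
from mv import *
q=place([.4407,.173,-.041],[(0,54,0)])[0];print(q)
plan(q[0],q[1],.1223,-.041)"
```

```text
[0.4429 0.227  0.    ]
t 30.35 pos [0.6197 0.3015 0.2523] yaw -0.0406 tilt [0.0063 0.0027] w 0.0234 F [-0.7377  0.0687 -1.0734]
 rz 0.0004 then t [-0.1736  0.0818  0.13  ]
```

Request:
send_rows:
  motion:
    - {"rx": 0, "ry": 0, "rz": 0, "tx": -0.02, "ty": 0.01, "tz": 0, "hand": 240}
    - {"rx": 0, "ry": 0, "rz": 0, "tx": -0.036, "ty": 0.017, "tz": 0, "hand": 240}
    - {"rx": 0, "ry": 0, "rz": 0, "tx": -0.04, "ty": 0.019, "tz": 0, "hand": 240}
    - {"rx": 0, "ry": 0, "rz": 0, "tx": -0.036, "ty": 0.017, "tz": 0, "hand": 240}
    - {"rx": 0, "ry": 0, "rz": 0, "tx": -0.026, "ty": 0.012, "tz": 0.01, "hand": 240}
    - {"rx": 0, "ry": 0, "rz": 0, "tx": -0.015, "ty": 0.007, "tz": 0.03, "hand": 240}
    - {"rx": 0, "ry": 0, "rz": 0, "tx": 0, "ty": 0, "tz": 0.035, "hand": 240}
    - {"rx": 0, "ry": 0, "rz": 0, "tx": 0, "ty": 0, "tz": 0.02, "hand": 240}
    - {"rx": 0, "ry": 0, "rz": 0, "tx": 0, "ty": 0, "tz": 0, "hand": 240}
    - {"rx": 0, "ry": 0, "rz": 0, "tx": 0, "ty": 0, "tz": 0, "hand": 240}

```text
t: 31.35
ee_pos: [0.4426, 0.2263, 0.1532]
orientation: [[0.999, -0.04, -0.001], [-0.04, -0.999, -0.0], [-0.001, 0.0, -1.0]]
wrist_force: [-0.8, 0.4, -0.3]
gripper_width: 0.0235
```

```bash
python3 -c "
from mv import *
plan(.4429,.227,.1223,-.041)
o,c=shot('w22')"
```

```text
t 31.35 pos [0.4426 0.2263 0.1532] yaw -0.0399 tilt [-0.0006 -0.0004] w 0.0235 F [-0.8186  0.4491 -0.3403]
 rz 0.0011 then t [ 0.0003 -0.0007  0.0309]
```

View pics/w22.png

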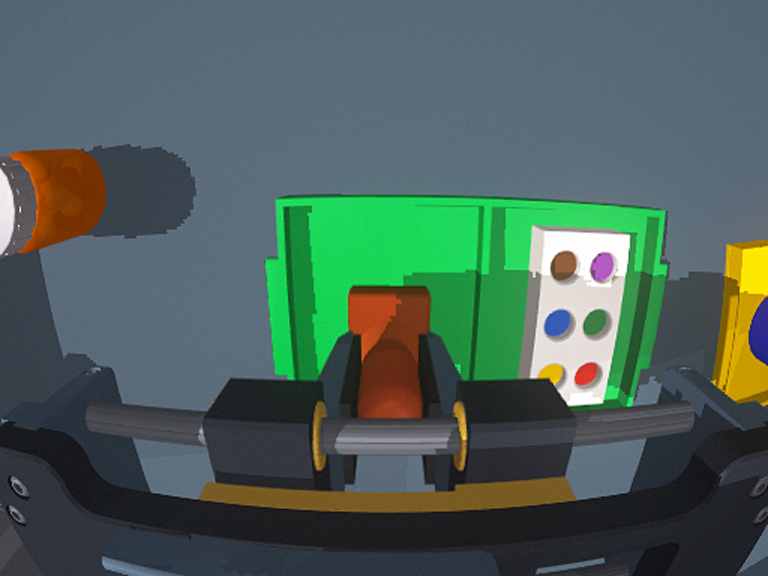

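Request:
send_rows:
  motion:
    - {"rx": 0, "ry": 0, "rz": 0, "tx": 0, "ty": 0, "tz": 0.014, "hand": 240}
    - {"rx": 0, "ry": 0, "rz": 0, "tx": 0, "ty": 0, "tz": 0.01, "hand": 240}
    - {"rx": 0, "ry": 0, "rz": 0, "tx": 0, "ty": 0, "tz": 0.004, "hand": 240}
    - {"rx": 0, "ry": 0, "rz": 0, "tx": 0, "ty": 0, "tz": 0.001, "hand": 240}
    - {"rx": 0, "ry": 0, "rz": 0, "tx": 0, "ty": 0, "tz": 0, "hand": 240}
    - {"rx": 0, "ry": 0, "rz": 0, "tx": 0, "ty": 0, "tz": 0, "hand": 240}

```text
t: 32.0
ee_pos: [0.4428, 0.2264, 0.1247]
orientation: [[0.999, -0.041, 0.001], [-0.041, -0.999, 0.0], [0.001, -0.0, -1.0]]
wrist_force: [-0.7, -0.4, -0.5]
gripper_width: 0.0238
```

```bash
python3 -c "
from mv import *
plan(.4429,.227,.1223,-.041)"
```

```text
t 32.0 pos [0.4428 0.2264 0.1247] yaw -0.0407 tilt [0.0009 0.0003] w 0.0238 F [-0.7209 -0.3522 -0.5016]
 rz 0.0003 then t [ 0.     -0.0006  0.0024]
```

Request:
send_rows:
  motion:
    - {"rx": 0, "ry": 0, "rz": 0, "tx": 0, "ty": 0, "tz": 0.0015, "hand": 240}
    - {"rx": 0, "ry": 0, "rz": 0, "tx": 0, "ty": 0, "tz": 0.001, "hand": 240}
    - {"rx": 0, "ry": 0, "rz": 0, "tx": 0, "ty": 0, "tz": 0, "hand": 240}

```text
t: 32.3
ee_pos: [0.4427, 0.2264, 0.1222]
orientation: [[0.999, -0.041, 0.001], [-0.041, -0.999, 0.0], [0.001, -0.0, -1.0]]
wrist_force: [-1.0, -0.2, 3.4]
gripper_width: 0.0236
```

Request:
send_rows:
  motion:
    - {"rx": 0, "ry": 0, "rz": 0, "tx": 0, "ty": 0, "tz": 0, "hand": 150}
    - {"rx": 0, "ry": 0, "rz": 0, "tx": 0, "ty": 0, "tz": 0, "hand": 110}
    - {"rx": 0, "ry": 0, "rz": 0, "tx": 0, "ty": 0, "tz": 0, "hand": 110}
    - {"rx": 0, "ry": 0, "rz": 0, "tx": 0, "ty": 0, "tz": 0, "hand": 110}
    - {"rx": 0, "ry": 0, "rz": 0, "tx": 0, "ty": 0, "tz": -0.015, "hand": 110}
    - {"rx": 0, "ry": 0, "rz": 0, "tx": 0, "ty": 0, "tz": -0.035, "hand": 110}
    - {"rx": 0, "ry": 0, "rz": 0, "tx": 0, "ty": 0, "tz": -0.045, "hand": 110}
    - {"rx": 0, "ry": 0, "rz": 0, "tx": 0, "ty": 0, "tz": -0.045, "hand": 110}
    - {"rx": 0, "ry": 0, "rz": 0, "tx": 0, "ty": 0, "tz": -0.015, "hand": 110}
    - {"rx": 0, "ry": 0, "rz": 0, "tx": 0, "ty": 0, "tz": 0, "hand": 110}

```text
t: 33.3
ee_pos: [0.4436, 0.2268, 0.2794]
orientation: [[0.999, -0.041, 0.006], [-0.041, -0.999, 0.003], [0.006, -0.003, -1.0]]
wrist_force: [-0.5, -0.5, -0.7]
gripper_width: 0.0516
```

```bash
python3 -c "
from mv import *
plan(.4429,.227,.1223,-.041)
shot('w23');shot('s23','scene')
shot('d23','side')"
```

```text
t 33.3 pos [0.4436 0.2268 0.2794] yaw -0.0407 tilt [0.0058 0.0027] w 0.0516 F [-0.4807 -0.5237 -0.7463]
 rz 0.0003 then t [-0.0007 -0.0002  0.1571]
```

View pics/w23.png

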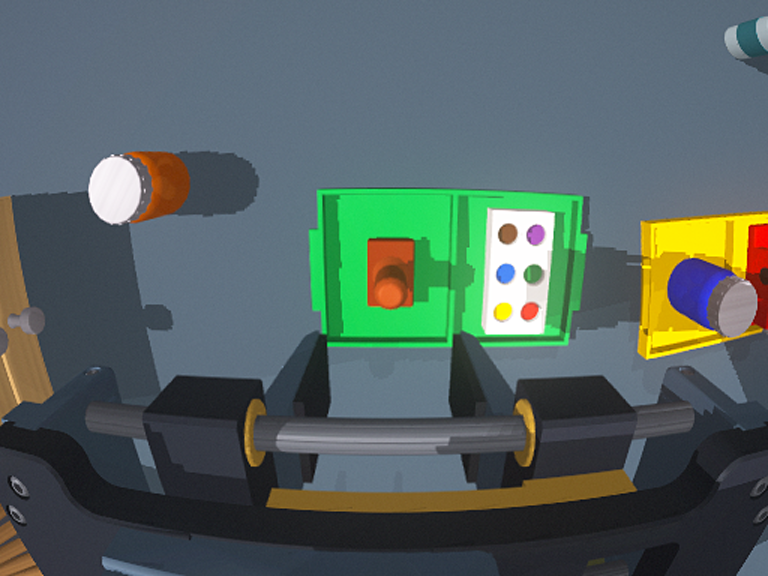

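View pics/s23.png

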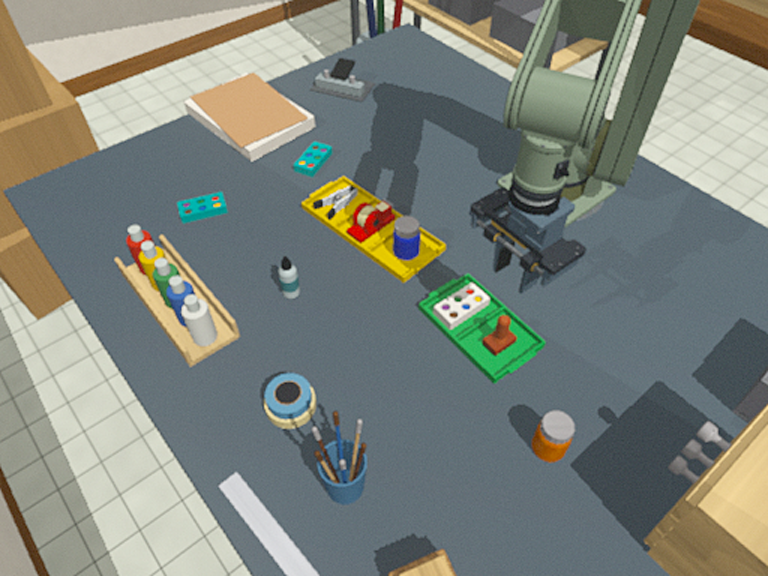

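View pics/d23.png

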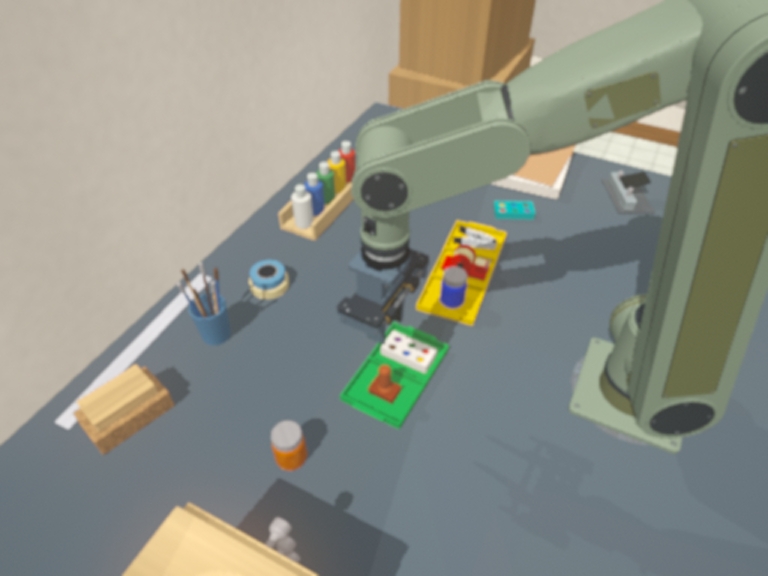

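```bash
python3 -c "
import cv2,numpy as np
a=cv2.imread('pics/scene0.png');import pickle
b=pickle.load(open('pics/s23.pkl','rb'))[1]['image']
for x,y,w,h in((340,265,50,50),(180,165,30,40)):
    print(cv2.absdiff(a[y:y+h,x:x+w],b[y:y+h,x:x+w]).mean())
from station import robot
print(robot.sign_off(),robot.get_obs()['t'])"
```

```text
2.7301333333333333
3.888333333333333
the job is handed in; nothing more can be done
the job is handed in; nothing more can be done
```

Both kits are made up and the job is handed in at about 33.5 s of the 128 s allowed; sign-off gave no verdict.

- **Yellow tray:** the spring clamp is in the -y compartment, the tape dispenser in the middle one and the cobalt jar in the +y one.
- **Green tray:** the palette is in the -y compartment and the stamp in the +y one.

**Last checks:** the final wrist, scene and side pictures showed all five things flat and upright, one to a compartment, with the gripper open and clear above them. Comparing the scene view before and after showed almost no change around the amber jar and glue bottle, so both are where they were. I judged flatness by eye; I did not measure tilt or rest.

**What disagreed:** the first positions from the scene camera were off by up to about 10 mm (palette and clamp) against the wrist camera. I used the wrist measurements for every grasp and placing. The palette and clamp were probably let go 1–2 mm above the tray floor.

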